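Hold the blade cassette against the slicer's sprung stop

TASK

Take the blade cassette with the blue grip from the cutting board, set it down on the slicer base at the open, flared end of the channel, and slide it along the channel past the sprung yellow roller until it meets the red stop. Then press it against the stop so that the red pointers stand in the green bands (about 11 newtons), never so hard that the stop bottoms out, and finish while still holding it there with the gripper, steady, so that a colleague can tighten the thumbscrews. Leave everything else where it is.

Things in the scene. Friction and masses are not known exactly. Their poses are not given: they have to be found in the camera images.
- cassette: cassette with BLUE grip post: grey foot 70 (own x) x 80 (own y) x 28 high, vertical corners rounded to radius 12, small steel blades on top (to 35 high); in the middle the blue post 26 (x) x 30 (y), from 28 to 89 above the underside, to be gripped. About 0.4 kg. Same after a half turn. Origin: centre of underside. Starts on the board, in either of two places.
- base: grey slicer base plate 130 (x) x 340 (y) x 10 high, fixed to the table, place and yaw vary. Channel along own y, 74 wide, walls 20 high (tops 30 above the table) from y=-50 to +122; mouth flared to about 100 from -50 to -90; bare plate from -170 to -90 for setting the cassette down. Cassette goes in along +y, its own y along the channel. Origin: centre of underside, on the table.
- mouth (a point): point on the plate's top surface (10 above the table), middle of the bare set-down area, y = -125 in the base's frame; a cassette centred here lies before the roller
- seat (a point): point on the plate's top surface, y = +50 in the base's frame: where the cassette's origin lies when its nose just touches the unpressed red stop; pressing carries it 6 to 21 further along +y
- roller (a joint): yellow upright roller, radius 10, in the +x wall at y=+4 of the base, standing 8 into the channel. Value (m): 0 = out, grows as it is pushed into the wall (to 0.011). Spring 0.25 N/mm, preload 1.25 N; turns freely; the cassette passes it with 1 to 5 N more push than free sliding. It is out again behind the cassette's tail when the cassette meets the stop.
- stop: sprung red plate across the channel, 66 wide, 12 thick, 12 to 40 above the table. Origin: middle of the face the cassette meets, 10 above the table: at y=+90 of the base when not pressed, slides along +y by up to 26 (bottomed out). Spring 0.8 N/mm, no preload: y=103.8 is 11 N. Green band for its side pointers = y 96.25 to 111.25 (5 to 17 N). The wrist also feels the cassette sliding (0 to 5 N).
- board: white cutting board 340 (x) x 320 (y) x 12 thick, fixed on the table to the robot's right; origin: centre of underside
- orange_half_a: an orange half, cut face down on the board, 72 across, 37 high; origin: centre of underside
- orange_half_b: another such orange half on the board
- screwdriver: the colleague's screwdriver, 200 long, lying on the table beyond the slicer base; origin: under its middle
- spice_jar: amber jar, 72 across, 110 high, at the left of the table; origin: centre of underside
- spare_cassette: the other cassette, same shape as the wanted one but with an ORANGE grip post; stays on the board
Things that resemble listed ones, but are neither listed nor needed, are in the scene too. Leave any purple look-alike of the cassette alone.

How it is judged:
By the outcome, as a careful person would: the job done as asked, in the order asked, and still so for the second after the job is handed in, while the arm keeps its last pose, push and grip.
It also fails if it takes over 48 s, if anything falls off the work surface, if the arm or the gripper's body presses on something with over 40 N, if the wrist force passes 120 N, or if a joint passes its speed limit or range.

ROBOT

A 6-joint arm with a two-finger parallel gripper is mounted at the origin on the work surface. World frame = base frame: x ahead of the robot, y to its left, z up, the work surface at z = 0. Lengths are in m, angles in rad, forces in N, time in s.
With the tool pointing down it reaches from about 0.425 to 1.125 m from the base axis. Payload 14.9 kg.
Tool frame: the origin (TCP) lies at the very end of the fingers, on their centre line; the grasp point (between the pads) lies 19 mm behind it (manip.grip_point_offset is the distance from the TCP to the grasp point, in m); z points along the fingers, y is the line along which they close (so a half turn about z gives the same grasp; the last joint's range is limited). The gripper opens to 91 mm and grips with 3 to 60 N. Pads are 32 mm wide; open, the fingers measure 118 mm over their backs; the gripper's body (76 mm by 178 mm) begins 60 mm behind the grasp point.
Start: joints at [-1.184, 0.379, 1.734, -0, 1.028, -0.033], TCP at [0.285, -0.639, 0.214] pointing down, gripper open.
Joint ranges: [-2.77, 2.77], [-0.74, 2.19], [0, 2.66], [-1.06, 4.2], [0.31, 2.87], [-3.08, 3.08]. Speed limits (rad/s): [1.89, 1.89, 2.39, 3.14, 3.14, 3.14].

INTERFACE

Orientations are given as a rotation vector (axis times angle).
In Python, from cell import manip, imaging, workorder, models gives the robot as it stands.
- The arm moves only by the shell command python3 -m crank 'ROWS' [FORCE]. ROWS is text: rows parted by semicolons, each of 5 numbers parted by spaces: the shift along the tool's x, y, z in units of 4 cm (1.0 is 4 cm), then the turn about the tool's z in units of 0.08 rad (1.0 is 0.08 rad), then the opening, from 0 (shut) to 1 (fully open). A call has 1 to 8 rows; each row shifts and turns the commanded pose from where the row before left it, along the tool's axes as they then stand; what a row does not reach is not made up. A row lasts 1/12 s, in which the tool goes at most 41.7 mm and 7.16 degrees, less where a joint would pass 70% of its speed; a pose out of reach is approached as far as the arm can. A call with a number of a shift or a turn outside -1 to 1 is refused whole. A call with a gripper value outside its range is refused whole. The fingers move at their own pace and stop on an object; FORCE is the grip in N (left out, the last holds). Time passes only in rows, so rows that do not move let the fingers close. It gives the time, the measured TCP pose, the force, the opening and the grip force at its end, in the units of the state.
- manip.state(): the state, without advancing time (a new reading comes with each control period).
- imaging.camera(name): name is "scene" or "top" or "wrist"; returns the picture (420x560x3 uint8, blue, green, red); there is no depth.
- imaging.camera_model(name): a dict with "fx", "fy", "cx", "cy" (pixels), "distortion" ([k1, k2, p1, p2, k3] as OpenCV has them; the pictures are not rectified), "position" and "attitude" of the camera in the world; the wrist camera has in their place "hand_eye" (4x4, takes a point from camera to tool coordinates, whose origin is the TCP and whose axes are the flange's). Camera axes: x right, y up, looking along -z (the intrinsics and any distortion apply to the point x, -y, -z); pixel columns grow to the right and rows downward; lengths in m; the calibration is good to about 2 mm. A picture is of the moment at which its call begins: read the wrist's pose just before it. camera_model takes no time and is no camera call.
- workorder.hand_in(): hands the job in; it is judged then, once.
Trained networks look in the newest picture that a camera, given by its name, has taken for a name from the list of things; names that differ only in an ending like _2 or _b are one class to them, and where a whole thing is asked for, a point or a joint stands for the part that bears it (a point fixed in the world has none). Each returns a list of dicts, best first, with "conf" (0 to 1); they miss things now and then, are a little off and sometimes report something else, mostly with a low value. They report only what shows in the picture. A call takes as long as a camera call. They do not tell look-alikes from the thing itself.
- models.regions_of(camera, thing): "mask" (420x560 bool, what is visible of it).
- models.place_of(camera, thing): "centre" ([x, y, z] in m, in world coordinates, good to about 4 mm: a listed point, or the origin of a listed thing).
The state is a dict: "time_s": time; "q": joint angles; "joint_vel": joint speeds; "joint_efforts": joint torques, N m; "tool_pos": TCP position; "ee_rot": TCP orientation; "force": force on the tool from outside, world axes, zero at the start; "wrist_torque": the same for the moment, N m; "width": opening from 0.0 (shut) to 1.0 (fully open); "grasp_force": force on a finger pad.
Only numpy, scipy, OpenCV 4.12 (cv2) and the standard library are available. Lean on these libraries where they do the work, as an engineer would, in place of code of your own. Each camera call takes 0.05 s, during which the arm holds its last target. There are 200 camera calls.

## Working session

There is one attempt and no reset: what is moved stays moved. The work goes in short steps, Python scripts to look and compute and a shell command to move; the robot and the scene stay as the last step left them, time stands still between calls to the robot, and variables do not carry over. Pictures are saved under pics/ and viewed, at most 10 in all, crops included, and the job is handed in when it is done.

```bash
mkdir -p pics; ls; python3 - <<'E'
from cell import manip, imaging, workorder, models
import cv2, numpy as np
print(manip.state())
for c in ("top","scene"):
    im=imaging.camera(c); cv2.imwrite(f"pics/{c}0.png",im)
    print(c,imaging.camera_model(c))
    for t in ["cassette","base","mouth","seat","stop","roller","spare_cassette"]:
        print(t,[(np.round(r["centre"],4).tolist(),round(r["conf"],2)) for r in models.place_of(c,t)])
print(imaging.camera_model("wrist"), manip.grip_point_offset)
E
```

```text
pics
{'time_s': 0.0, 'q': array([-1.18427146e+00,  3.79435398e-01,  1.73480439e+00,  1.34008277e-05,
        1.02851883e+00, -3.32674299e-02]), 'joint_vel': array([ 0.00055139, -0.000911  ,  0.00050619,  0.00231374,  0.00106283,
       -0.00091682]), 'joint_efforts': array([ 4.47055327e-04, -7.63732266e+01, -4.34362364e+01,  6.50988333e-02,
        4.23787837e-02, -9.36142897e-05]), 'tool_pos': array([ 0.28515946, -0.63882379,  0.21325781]), 'ee_rot': array([-3.07152038e+00, -6.54326783e-01,  3.03960180e-04]), 'force': array([ 0.0604986 , -0.11243015, -0.27571704]), 'wrist_torque': array([0.0276768 , 0.05166261, 0.05007293]), 'grasp_force': 0.0, 'width': 0.9975041106030086}
top {'fx': 493.53265039622624, 'fy': 493.53265039622624, 'cx': 280.43167814632216, 'cy': 207.55152676536275, 'distortion': array([-0.00603142,  0.        ,  0.        ,  0.        ,  0.        ]), 'position': array([ 0.45124505, -0.08691539,  1.46074092]), 'attitude': array([ 0.06329936, -0.06278569, -1.56033318])}
cassette [([0.5779, -0.3518, 0.0108], 0.8), ([0.4713, -0.5701, 0.0015], 0.7), ([0.3246, -0.563, 0.0031], 0.64), ([0.7768, 0.04, -0.0015], 0.63)]
base [([0.5154, 0.1648, 0.0033], 0.76), ([0.6973, -0.3724, 0.0126], 0.33)]
mouth [([0.4839, 0.0466, 0.0113], 0.67)]
seat [([0.5311, 0.2093, 0.0074], 0.84), ([0.6983, -0.3719, 0.0145], 0.7), ([0.5389, 0.2497, 0.0111], 0.65)]
stop [([0.5385, 0.2526, 0.0157], 0.5)]Traceback (most recent call last):
  File "<stdin>", line 8, in <module>
ValueError: it knows: base, board, cassette, mouth, orange_half, screwdriver, seat, spare_cassette, spice_jar, stop
```

View pics/top0.png

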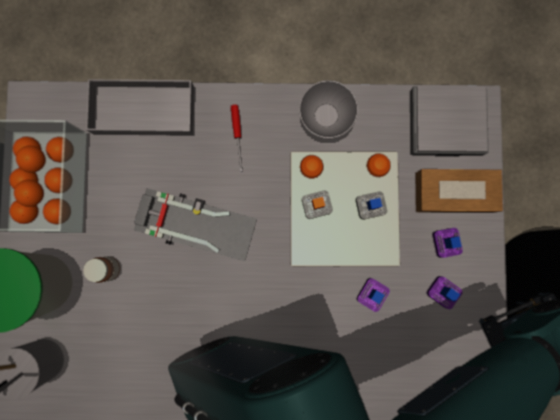

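```bash
python3 - <<'E'
from cell import manip, imaging, workorder, models
import cv2, numpy as np
c="scene"
im=imaging.camera(c); cv2.imwrite(f"pics/{c}0.png",im)
print(c,imaging.camera_model(c))
for t in ["cassette","base","mouth","seat","stop","spare_cassette"]:
        print(t,[(np.round(r["centre"],4).tolist(),round(r["conf"],2)) for r in models.place_of(c,t)])
print(imaging.camera_model("wrist"), manip.grip_point_offset)
E
```

```text
scene {'fx': 464.61725208788886, 'fy': 464.61725208788886, 'cx': 272.6597408894726, 'cy': 215.89454255072303, 'distortion': array([0.04715359, 0.        , 0.        , 0.        , 0.        ]), 'position': array([1.51321277, 0.41299359, 1.00546399]), 'attitude': array([0.53310442, 0.84977015, 1.89622881])}
cassette [([0.3144, -0.3553, -0.001], 0.92), ([0.4699, -0.573, 0.0019], 0.83), ([0.5784, -0.3523, 0.0109], 0.79), ([0.3222, -0.5598, -0.0007], 0.75)]
base [([0.5189, 0.1686, -0.0024], 0.73)]
mouth [([0.4845, 0.0433, 0.0074], 0.89)]
seat [([0.5285, 0.2139, 0.0149], 0.61)]
stop [([0.6967, -0.372, 0.0072], 0.63), ([0.5425, 0.2552, 0.0182], 0.5)]
spare_cassette [([0.5797, -0.1917, 0.0148], 0.6)]
{'fx': 297.906848575214, 'fy': 297.906848575214, 'cx': 278.5496115924698, 'cy': 211.2900826158037, 'distortion': array([-0.06280209,  0.        ,  0.        ,  0.        ,  0.        ]), 'hand_eye': array([[-4.98131936e-04,  9.66060816e-01,  2.58314250e-01,
         7.36545548e-02],
       [ 9.99999852e-01,  4.24842663e-04,  3.39539971e-04,
        -4.00709000e-04],
       [ 2.18273347e-04,  2.58314381e-01, -9.66060885e-01,
        -1.70775904e-01],
       [ 0.00000000e+00,  0.00000000e+00,  0.00000000e+00,
         1.00000000e+00]])} 0.0188
```

View pics/scene0.png

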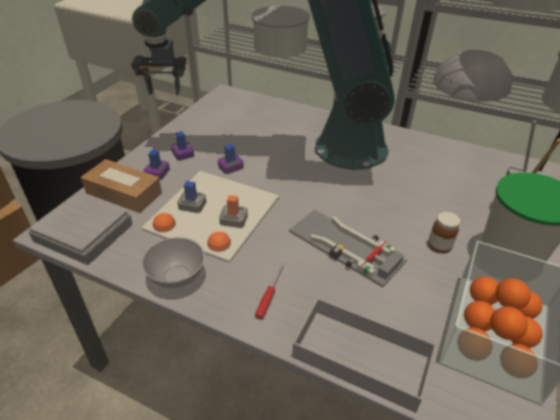

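The top view shows the blue-grip cassette at px (372,205) and the orange spare at (318,204), both on the board. The purple look-alikes are off it. The base has its stop at (162,213) and its open mouth near (240,240).

```bash
cat > h.py <<'E'
from cell import manip, imaging, workorder, models
import cv2, numpy as np
from scipy.spatial.transform import Rotation as R
def pose(cam, st=None):
    m=imaging.camera_model(cam)
    if "hand_eye" in m:
        st=st or manip.state(); T=np.eye(4); T[:3,:3]=R.from_rotvec(st["ee_rot"]).as_matrix(); T[:3,3]=st["tool_pos"]
        T=T@np.array(m["hand_eye"]); return m,T[:3,:3],T[:3,3]
    return m,R.from_rotvec(m["attitude"]).as_matrix(),np.array(m["position"])
def K(m): return np.array([[m["fx"],0,m["cx"]],[0,m["fy"],m["cy"]],[0,0,1.]])
def px2w(cam,px,z,st=None):
    m,A,p=pose(cam,st)
    n=cv2.undistortPoints(np.array(px,float).reshape(-1,1,2),K(m),np.array(m["distortion"])).reshape(-1,2)
    d=np.c_[n[:,0],-n[:,1],-np.ones(len(n))]@A.T
    return p+d*((z-p[2])/d[:,2])[:,None]
def w2px(cam,P,st=None):
    m,A,p=pose(cam,st); c=(np.atleast_2d(P)-p)@A*[1,-1,-1]
    return cv2.projectPoints(c,np.zeros(3),np.zeros(3),K(m),np.array(m["distortion"]))[0].reshape(-1,2)
def togo(P,yaw=None):
    "units for crank to bring TCP to P with tool y at world angle yaw (mod pi)"
    st=manip.state(); M=R.from_rotvec(st["ee_rot"]).as_matrix(); d=M.T@(np.array(P)-st["tool_pos"])
    y=np.arctan2(M[1,1],M[0,1]); print("TCP",st["tool_pos"].round(4),"tilt z",M[:,2].round(4),"tool y ang",y.round(4),"q6",st["q"][5].round(3),"t",st["time_s"],"F",st["force"].round(2))
    print("shift units",(d/.04).round(3)); 
    if yaw is not None:
        a=(yaw-y+np.pi/2)%np.pi-np.pi/2; print("turn units (tool z down)",round(-a/.08,3))
E
python3 - <<'E'
from h import *
for c in ("top","scene"):
    imaging.camera(c)
    for t,z in (("base",.01),("cassette",.04),("stop",.04)):
        for r in models.regions_of(c,t):
            cs=max(cv2.findContours(r["mask"].astype(np.uint8),0,2)[0],key=len).reshape(-1,2)
            w=px2w(c,cs,z)[:,:2]; b=cv2.minAreaRect((w*1000).astype(np.float32))
            print(c,t,round(r["conf"],2),np.round(b[0],1),np.round(b[1],1),round(b[2],1))
togo([0.578,-0.352,.22])
E
```

```text
top base 0.8 [519.7 167.3] [346.6 147.5] 78.3
top base 0.33 [ 692.8 -178.4] [72.  71.3] 0.4
top cassette 0.88 [ 328.7 -553.7] [91.2 72.4] 56.6
top cassette 0.71 [ 576.  -347.2] [70.7 84.5] 12.6
top cassette 0.64 [ 469.1 -565.6] [82.2 79.7] 11.8
top cassette 0.61 [ 321.3 -351.5] [75.1 80.5] 59.6
top stop 0.52 [539.9 257.5] [55.9 53.9] 25.6
top stop 0.37 [514.6 162.5] [340.1 155.5] 74.1
scene base 0.71 [509.4 172.1] [348.1 170.1] 75.6
scene cassette 0.95 [ 562.5 -349. ] [160.8  94.7] 19.6
scene cassette 0.66 [ 468.9 -562.5] [160.   81.5] 27.2
scene cassette 0.62 [ 334.2 -558.6] [192.   75.8] 47.6
scene cassette 0.55 [ 324.5 -359.2] [177.6  86.3] 47.4
scene stop 0.67 [538.2 179.2] [338.1 163.6] 74.8
scene stop 0.46 [553.  259.6] [60.  45.8] 26.1
TCP [ 0.2853 -0.6392  0.2139] tilt z [-0.  0. -1.] tool y ang -1.1509 q6 -0.033 t 1.05 F [-0.19  0.88 -0.63]
shift units [ 9.609 -3.574 -0.152]
```

```bash
python3 -m crank '.8 -.3 0 0 1;.8 -.3 0 0 1;.8 -.3 0 0 1;.8 -.3 0 0 1;.8 -.3 0 0 1;.8 -.3 0 0 1;.8 -.3 0 0 1;.8 -.3 0 0 1' | tail -3; python3 -m crank '.8 -.3 0 0 1;.8 -.3 0 0 1;.8 -.3 0 0 1;.8 -.3 0 0 1;0 0 0 -1 1;0 0 0 -1 1;0 0 0 -1 1;0 0 0 -1 1' >/dev/null;  python3 -m crank '0 0 0 -1 1;0 0 0 -1 1;0 0 0 -1 1;0 0 0 -1 1;0 0 0 -1 1;0 0 0 -1 1;0 0 0 -1 1;0 0 0 -1 1' >/dev/null;  python3 -m crank '0 0 0 -1 1;0 0 0 -1 1;0 0 0 -1 1;0 0 0 -1 1;0 0 0 -1 1;0 0 0 0 1' 
cat > look.py <<'E'
from h import *
import sys
st=manip.state(); im=imaging.camera("wrist"); cv2.imwrite(sys.argv[1],im)
togo([0.578,-0.352,.12],0.22)
for t in sys.argv[2:]:
    for r in models.place_of("wrist",t): print(t,np.round(r["centre"],4),round(r["conf"],2))
    for r in models.regions_of("wrist",t):
        print(t,"mask",round(r["conf"],2),cv2.boundingRect(r["mask"].astype(np.uint8)))
E
python3 look.py pics/w1.png cassette
```

```text
force: [0.8, -0.3, -0.9]
width: 1.003
grasp_force: 0.0
time_s: 3.55
tool_pos: [0.5773, -0.3512, 0.2139]
ee_rot: [-1.973, -2.445, 0.0]
force: [-0.4, 0.4, -0.1]
width: 0.999
grasp_force: 0.0
TCP [ 0.5773 -0.3512  0.214 ] tilt z [ 1.e-04 -0.e+00 -1.e+00] tool y ang 0.2078 q6 -0.789 t 3.6 F [-0.07  0.44 -0.36]
shift units [-0.022  0.013  2.349]
turn units (tool z down) -0.153
cassette [ 0.4751 -0.5715  0.0012] 0.91
cassette [ 0.5769 -0.3476  0.0093] 0.75
cassette [ 0.316  -0.3576  0.0015] 0.64
cassette mask 0.74 (16, 112, 104, 80)
cassette mask 0.65 (174, 299, 32, 40)
cassette mask 0.62 (249, 158, 60, 69)
```

View pics/w1.png

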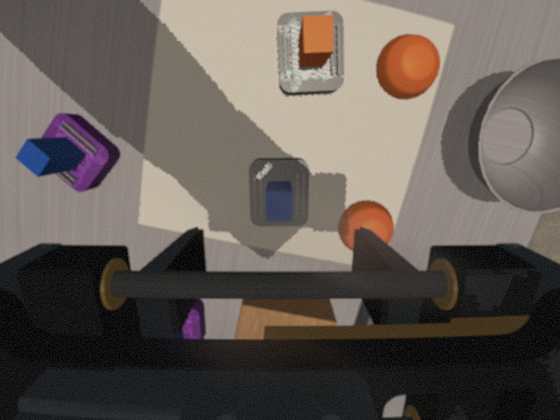

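The wrist view shows the wanted cassette centred at (279,192), almost square to the tool, with its blue post near (279,200). Next I measure its centre and yaw from the foot outline and the blue post.

```bash
python3 - <<'E'
from h import *
st=manip.state(); im=imaging.camera("wrist")
for r in models.regions_of("wrist","cassette"):
    cs=max(cv2.findContours(r["mask"].astype(np.uint8),0,2)[0],key=len).reshape(-1,2)
    if abs(cs.mean(0)-[279,192]).max()<15:
        for z in (.04,.012):
            b=cv2.minAreaRect((px2w("wrist",cs,z,st)[:,:2]*1000).astype(np.float32)); print(z,np.round(b,1) if 0 else b)
# expected outlines for hypothesis
hsv=cv2.cvtColor(im,cv2.COLOR_BGR2HSV); m=cv2.inRange(hsv,(100,90,20),(130,255,255)); m[:,:240]=0;m[:,320:]=0;m[:150]=0;m[235:]=0
print(cv2.boundingRect(m), int(m.sum()/255))
for c in ([.578,-.352],[.5769,-.3476]):
  for a in (.2,.26):
    U=np.array([[np.cos(a),np.sin(a)],[-np.sin(a),np.cos(a)]])
    def box(hx,hy,z): return np.c_[np.array([[-hx,-hy],[hx,-hy],[hx,hy],[-hx,hy]])@U+c,np.full(4,z)]
    print(c,a,"post top",w2px("wrist",box(.013,.015,.101),st).round(0).tolist(),"foot",w2px("wrist",box(.035,.04,.04),st).round(0).tolist())
cv2.imwrite("pics/c1.png",cv2.resize(im[145:240,235:325],None,fx=6,fy=6,interpolation=cv2.INTER_NEAREST))
E
```

```text
0.04 ((577.7650146484375, -347.0563659667969), (70.94551849365234, 82.97534942626953), 12.885710716247559)
0.012 ((578.9567260742188, -352.5592956542969), (76.70758819580078, 89.71446990966797), 12.885659217834473)
(266, 182, 26, 38) 647
[0.578, -0.352] 0.2 post top [[265.0, 224.0], [291.0, 224.0], [292.0, 195.0], [265.0, 195.0]] foot [[249.0, 229.0], [307.0, 229.0], [309.0, 163.0], [248.0, 162.0]]
[0.578, -0.352] 0.26 post top [[266.0, 225.0], [292.0, 224.0], [291.0, 194.0], [264.0, 196.0]] foot [[251.0, 230.0], [309.0, 227.0], [307.0, 161.0], [246.0, 164.0]]
[0.5769, -0.3476] 0.2 post top [[265.0, 220.0], [291.0, 220.0], [292.0, 190.0], [265.0, 190.0]] foot [[249.0, 225.0], [307.0, 225.0], [309.0, 159.0], [248.0, 159.0]]
[0.5769, -0.3476] 0.26 post top [[266.0, 221.0], [292.0, 219.0], [291.0, 189.0], [264.0, 191.0]] foot [[251.0, 227.0], [309.0, 224.0], [307.0, 157.0], [246.0, 160.0]]
```

View pics/c1.png

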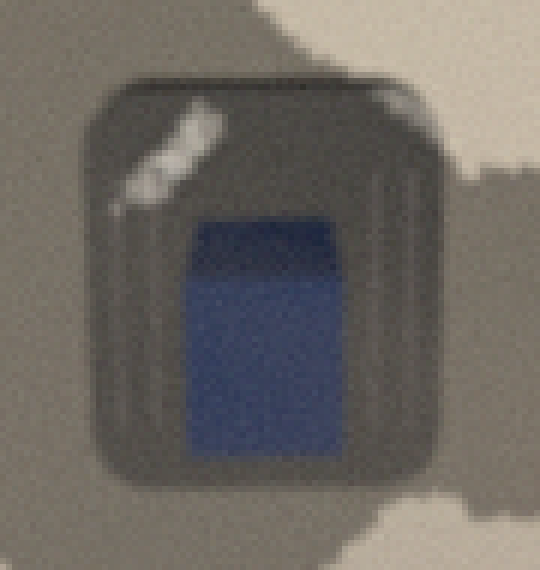

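The crop puts the post top at (266–292, 191–221), which gives a centre of about (0.5777, -0.3487) and a yaw of about 0.21. Now descend and grip.

```bash
python3 -m crank '.06 .02 .8 0 1;0 0 .8 0 1;0 0 .8 0 1;0 0 .8 0 1;0 0 .5 0 1;0 0 .2 0 1;0 0 0 0 1;0 0 0 0 0' 45 ; python3 -m crank '0 0 0 0 0;0 0 0 0 0;0 0 0 0 0;0 0 0 0 0;0 0 0 0 0;0 0 0 0 0;0 0 0 0 0;0 0 0 0 0' 45; python3 -c "
from h import *
togo([.5777,-.3487,.055],.21)"
```

```text
time_s: 4.47
tool_pos: [0.578, -0.349, 0.0587]
ee_rot: [1.978, 2.44, 0.0]
force: [-1.0, -0.5, 0.9]
width: 0.957
grasp_force: 0.0
time_s: 5.13
tool_pos: [0.5775, -0.3487, 0.058]
ee_rot: [-1.978, -2.441, -0.0]
force: [0.3, -0.1, 0.4]
width: 0.368
grasp_force: 0.0
TCP [ 0.5775 -0.3487  0.058 ] tilt z [-0.  0. -1.] tool y ang 0.209 q6 -0.787 t 5.1333 F [ 0.28 -0.11  0.36]
shift units [-0.001  0.004  0.074]
turn units (tool z down) -0.012
```

```bash
python3 -m crank '0 0 0 0 0;0 0 0 0 0;0 0 0 0 0;0 0 0 0 0' 45; python3 -m crank '0 0 -.5 0 0;0 0 -.8 0 0;0 0 -.8 0 0;0 0 -.8 0 0;0 0 -.8 0 0;0 0 -.3 0 0;0 0 0 0 0'; python3 - <<'E'
from h import *
# mouth/base measurement from top cam, arm out of the way?
st=manip.state()
for c in ("top","wrist"):
    im=imaging.camera(c); cv2.imwrite(f"pics/{c}2.png",im)
    for t in ("base","mouth","seat","stop"):
        print(c,t,[(np.round(r["centre"],4).tolist(),round(r["conf"],2)) for r in models.place_of(c,t)])
togo([.484,.045,.16],-.25)
E
```

```text
time_s: 5.47
tool_pos: [0.5774, -0.3486, 0.0578]
ee_rot: [-1.977, -2.441, 0.0]
force: [-1.3, -0.2, -0.7]
width: 0.284
grasp_force: 45.0
time_s: 6.05
tool_pos: [0.5788, -0.3495, 0.2208]
ee_rot: [1.975, 2.437, 0.001]
force: [0.2, -0.1, -3.4]
width: 0.284
grasp_force: 45.0
top base [([0.5208, 0.165, 0.0011], 0.76)]
top mouth [([0.4863, 0.0481, 0.0117], 0.8)]
top seat [([0.5284, 0.2127, 0.0088], 0.55)]
top stop [([0.5367, 0.2544, 0.0136], 0.77), ([0.5798, -0.1961, 0.0143], 0.2)]
wrist base []
wrist mouth []
wrist seat []
wrist stop [([0.6973, -0.3704, 0.0113], 0.23)]
TCP [ 0.5774 -0.3486  0.2171] tilt z [-9.e-04  6.e-04 -1.e+00] tool y ang 0.209 q6 -0.787 t 6.55 F [ 0.38 -0.22 -3.68]
shift units [10.108 -0.24   1.436]
turn units (tool z down) 5.738
```

```bash
python3 -m crank '.5 0 0 0 0;.8 0 0 0 0;.9 0 0 0 0;.9 0 0 0 0;.9 0 0 0 0;.9 0 0 0 0;.9 0 0 0 0;.9 0 0 0 0' >/dev/null; python3 -m crank '.9 -.1 0 0 0;.8 -.1 0 0 0;.8 0 0 0 0;.6 0 0 0 0;.3 0 0 0 0;0 0 0 .9 0;0 0 0 1 0;0 0 0 1 0' >/dev/null; python3 -m crank '0 0 0 1 0;0 0 0 1 0;0 0 0 .8 0;0 0 0 0 0;0 0 0 0 0'
python3 - <<'E'
from h import *
st=manip.state(); im=imaging.camera("wrist"); cv2.imwrite("pics/w3.png",im)
for c in ("wrist","scene"):
    if c!="wrist": imaging.camera(c)
    for t in ("base","mouth","seat","stop"):
        print(c,t,[(np.round(r["centre"],4).tolist(),round(r["conf"],2)) for r in models.place_of(c,t)])
togo([.485,.0455,.16],-.253)
E
```

```text
time_s: 8.3
tool_pos: [0.4861, 0.0446, 0.2179]
ee_rot: [2.476, 1.933, 0.0]
force: [0.5, -0.3, -3.4]
width: 0.283
grasp_force: 45.0
wrist base [([0.5169, 0.1593, -0.0023], 0.94)]
wrist mouth [([0.4848, 0.0449, 0.0088], 0.93)]
wrist seat [([0.5313, 0.2133, 0.009], 0.57)]
wrist stop [([0.5408, 0.2532, 0.0078], 0.49), ([0.5153, 0.158, -0.0039], 0.21)]
scene base [([0.5162, 0.1657, -0.0024], 0.66)]
scene mouth [([0.4871, 0.0457, 0.0098], 0.82)]
scene seat [([0.5299, 0.2161, 0.0145], 0.91)]
scene stop [([0.5371, 0.2532, 0.0158], 0.65)]
TCP [0.4859 0.0448 0.2179] tilt z [-0.  0. -1.] tool y ang -0.2468 q6 0.291 t 8.8 F [-0.03  0.34 -3.4 ]
shift units [ 0.011 -0.026  1.448]
turn units (tool z down) 0.078
```

View pics/w3.png

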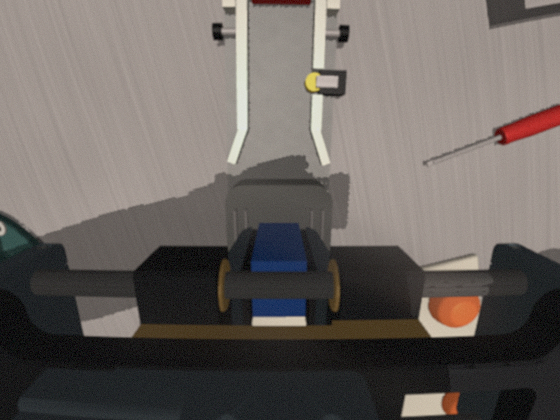

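The view shows the cassette hanging over the mouth, with the channel walls at columns 236–248 and 313–325, the roller at (315,82) on the right and the stop at the top edge. I fit the channel's mid-line from the white walls.

```bash
cat > chan.py <<'E'
from h import *
def fit(rows,cl=(215,275),cr=(285,345),st=None,skip=(0,0)):
    st=st or manip.state(); im=imaging.camera("wrist"); g=cv2.GaussianBlur(im,(3,3),0).max(2).astype(float)
    P={k:[] for k in ("lo","li","ri","ro")}
    for r in rows:
        if skip[0]<r<skip[1]: continue
        for (a,b),ko,ki in ((cl,"lo","li"),(cr,"ri","ro")):
            d=np.diff(g[r,a:b]); i,j=d.argmax(),d.argmin()
            if j>i: P[ko].append((a+i+.5,r)); P[ki].append((a+j+.5,r))
    out={}
    for k,p in P.items():
        w=px2w("wrist",p,.03,st)[:,:2]; 
        for _ in range(3):
            vx,vy,x,y=cv2.fitLine(w.astype(np.float32),cv2.DIST_HUBER,0,1e-4,1e-4).ravel()
            if vy<0: vx,vy=-vx,-vy
            e=(w-[x,y])@[vy,-vx]; w=w[abs(e)<max(2*e.std(),5e-4)]
        yaw=-np.arctan2(vx,vy); out[k]=(yaw,np.array([x,y]),len(w)); print(k,"yaw",yaw.round(4),len(w),np.array(p)[[0,-1]].tolist())
    return out
def report(o,tcp):
    yaw=np.mean([o[k][0] for k in o]); n=np.array([np.cos(yaw),np.sin(yaw)])  # base +x
    s={k:(o[k][1]-tcp[:2])@n*1000 for k in o}; print("yaw",yaw.round(4),"offsets of edges from TCP along base x, mm",{k:round(v,1) for k,v in s.items()},"inner mid",round((s["li"]+s["ri"])/2,2),"outer mid",round((s["lo"]+s["ro"])/2,2))
E
python3 - <<'E'
from chan import *
st=manip.state(); report(fit(range(12,125),st=st,skip=(15,100)) if 0 else fit(list(range(45,66))+list(range(100,126)),st=st),st["tool_pos"])
# line from detections
P=np.array([[.5169,.1593],[.4848,.0449],[.5313,.2133],[.5408,.2532],[.5162,.1657],[.4871,.0457],[.5299,.2161],[.5371,.2532],[.5208,.165],[.4863,.0481],[.5284,.2127],[.5367,.2544]])
s=np.tile([0,-.125,.05,.09],3); A=np.c_[s,np.ones(12)]; c=np.linalg.lstsq(A,P,rcond=None)[0]; print(c,np.arctan2(-c[0,0],c[0,1]))
E
```

```text
lo yaw -0.2587 47 [[235.5, 45.0], [236.5, 125.0]]
li yaw -0.2689 44 [[246.5, 45.0], [246.5, 125.0]]
ri yaw -0.2621 47 [[313.5, 45.0], [310.5, 125.0]]
ro yaw -0.2574 47 [[324.5, 45.0], [321.5, 125.0]]
yaw -0.2618 offsets of edges from TCP along base x, mm {'lo': np.float64(-49.6), 'li': np.float64(-37.7), 'ri': np.float64(36.7), 'ro': np.float64(48.9)} inner mid -0.52 outer mid -0.37
[[0.24466683 0.96324815]
 [0.5171075  0.16568782]] -0.24874156290998994
```

```bash
python3 -m crank '0 -.01 .5 .17 0;0 0 .8 0 0;0 0 .8 0 0;0 0 .8 0 0;0 0 .6 0 0;0 0 .3 0 0;0 0 .1 0 0;0 0 0 0 0'; python3 -m crank '0 0 .05 0 0;0 0 .04 0 0;0 0 0 0 0;0 0 0 0 0'; python3 - <<'E'
from h import *
togo([.4855,.046,.056],-.261)
E
```

```text
time_s: 9.52
tool_pos: [0.4855, 0.0449, 0.0617]
ee_rot: [-2.491, -1.914, 0.001]
force: [-0.3, 0.6, -4.0]
width: 0.284
grasp_force: 45.0
time_s: 9.85
tool_pos: [0.486, 0.045, 0.0591]
ee_rot: [2.491, 1.914, 0.002]
force: [-0.7, 0.4, -2.9]
width: 0.282
grasp_force: 45.0
TCP [0.486  0.045  0.0591] tilt z [ 1.3e-03  1.0e-04 -1.0e+00] tool y ang -0.2605 q6 0.305 t 9.85 F [-0.71  0.41 -2.88]
shift units [ 0.022 -0.019  0.077]
turn units (tool z down) 0.006
```

```bash
python3 -m crank '0 0 .04 0 0;0 0 0 0 0;0 0 0 0 0' | grep -E 'pos|rot|force'; python3 -m crank '0 0 .03 0 0;0 0 0 0 0;0 0 0 0 0'| grep -E 'pos|rot|force';  python3 -m crank '0 0 .02 0 0;0 0 0 0 0;0 0 0 0 0'| grep -E 'pos|rot|force'
```

```text
tool_pos: [0.4855, 0.0449, 0.0568]
ee_rot: [2.491, 1.914, 0.0]
force: [-0.2, -0.2, -3.0]
grasp_force: 45.0
tool_pos: [0.4856, 0.0449, 0.0557]
ee_rot: [2.491, 1.914, 0.0]
force: [-2.0, 0.5, 4.4]
grasp_force: 45.0
tool_pos: [0.4856, 0.045, 0.0557]
ee_rot: [-2.491, -1.914, 0.0]
force: [-10.4, -0.1, 25.9]
grasp_force: 45.0
```

```bash
python3 -m crank '0 0 -.025 0 0;0 0 0 0 0;0 0 0 0 0' | grep -E 'pos|rot|force'; python3 - <<'E'
from chan import *
st=manip.state(); im=imaging.camera("wrist"); cv2.imwrite("pics/w4.png",im); togo([.4855,.046,.056],-.261)
for t in ("cassette","mouth","stop","seat"): print(t,[(np.round(r["centre"],4).tolist(),round(r["conf"],2)) for r in models.place_of("wrist",t)])
E
```

```text
tool_pos: [0.4856, 0.0449, 0.0557]
ee_rot: [2.491, 1.914, 0.0]
force: [-1.9, -0.5, 0.8]
grasp_force: 45.0
TCP [0.4856 0.0449 0.0557] tilt z [ 0. -0. -1.] tool y ang -0.2607 q6 0.305 t 10.9 F [-1.73 -0.19  1.05]
shift units [ 0.026 -0.009 -0.007]
turn units (tool z down) 0.004
cassette [([0.4861, 0.0431, 0.0089], 0.62)]
mouth []
stop []
seat []
```

View pics/w4.png

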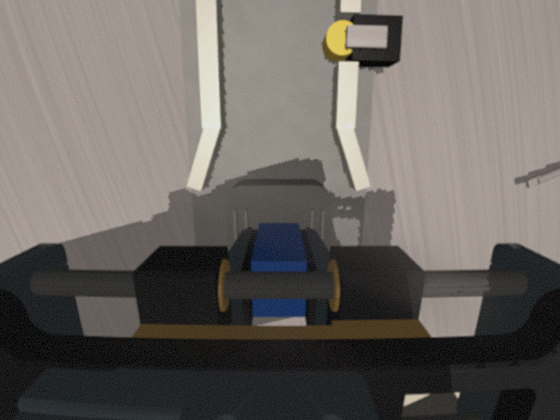

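The cassette is resting on the plate just in front of the flare: foot front edge at row 183, centred at column 279, between the walls (inner edges at about 219 and 340). I check the line again before sliding.

```bash
python3 - <<'E'
from chan import *
st=manip.state(); report(fit(list(range(4,122)),cl=(185,250),cr=(325,375),st=st) if 0 else fit(list(range(70,122)),cl=(192,250),cr=(315,375),st=st),st["tool_pos"])
g=cv2.imread("pics/w4.png").max(2).astype(float); g=cv2.GaussianBlur(g,(3,3),0)
for r in (192,196,200,205): print(r,[int(v) for v in g[r,215:250:2]],[int(v) for v in g[r,310:345:2]])
E
```

```text
lo yaw -0.2608 50 [[198.5, 70.0], [201.5, 121.0]]
li yaw -0.2598 50 [[218.5, 70.0], [220.5, 121.0]]
ri yaw -0.2555 52 [[337.5, 70.0], [335.5, 121.0]]
ro yaw -0.2595 52 [[357.5, 70.0], [355.5, 121.0]]
yaw -0.2589 offsets of edges from TCP along base x, mm {'lo': np.float64(-48.9), 'li': np.float64(-36.5), 'ri': np.float64(37.1), 'ro': np.float64(49.4)} inner mid 0.3 outer mid 0.3
192 [92, 94, 94, 92, 92, 91, 90, 90, 88, 89, 90, 90, 89, 90, 89, 88, 90, 89] [84, 83, 82, 83, 82, 82, 81, 81, 84, 98, 96, 115, 128, 138, 138, 137, 139, 139]
196 [92, 92, 92, 92, 91, 91, 90, 90, 89, 90, 88, 90, 89, 86, 89, 90, 89, 89] [84, 83, 84, 83, 83, 82, 82, 83, 81, 81, 82, 83, 98, 118, 114, 117, 133, 133]
200 [92, 92, 92, 91, 90, 90, 89, 88, 86, 88, 89, 88, 88, 87, 88, 87, 87, 86] [84, 84, 83, 83, 83, 83, 82, 83, 81, 82, 82, 81, 84, 83, 83, 84, 84, 83]
205 [91, 91, 91, 91, 90, 88, 89, 88, 87, 87, 87, 87, 88, 87, 88, 86, 85, 86] [82, 84, 84, 83, 84, 83, 84, 83, 82, 83, 83, 83, 86, 84, 91, 97, 98, 86]
```

```bash
python3 -m crank '.15 .008 0 0 0;.25 0 0 0 0;.25 0 0 0 0;.25 0 0 0 0;.25 0 0 0 0;.25 0 0 0 0;.2 0 0 0 0;0 0 0 0 0' | grep -E 'time|pos|rot|force'; python3 -m crank '.1 0 0 0 0;.1 0 0 0 0;.1 0 0 0 0;0 0 0 0 0' | grep -E 'time|pos|rot|force';python3 - <<'E'
from chan import *
st=manip.state(); togo([.4855,.046,.056],-.26); F=st["force"]; print("along",F[:2]@[.2562,.9666],"lateral",F[:2]@[.9666,-.2562])
print("base y mm",((st["tool_pos"][:2]-[.4856,.0449])@[.2562,.9666]*1000-125).round(1),"lat",((st["tool_pos"][:2]-[.4856,.0449])@[.9666,-.2562]*1000-.3).round(2))
im=imaging.camera("wrist"); cv2.imwrite("pics/w5.png",im)
E
```

```text
time_s: 11.82
tool_pos: [0.5028, 0.1082, 0.0557]
ee_rot: [2.49, 1.915, 0.001]
force: [0.9, 2.4, -0.8]
grasp_force: 45.0
time_s: 12.15
tool_pos: [0.5055, 0.1187, 0.0557]
ee_rot: [-2.491, -1.914, -0.0]
force: [1.3, 2.3, 1.2]
grasp_force: 45.0
TCP [0.5055 0.1187 0.0557] tilt z [ 2.e-04  2.e-04 -1.e+00] tool y ang -0.2605 q6 0.446 t 12.15 F [1.34 2.28 1.19]
shift units [-1.884 -0.016 -0.007]
turn units (tool z down) -0.006
along 2.5518741338375435 lateral 0.7124139092228982
base y mm -48.6 lat 0.08
```

View pics/w5.png

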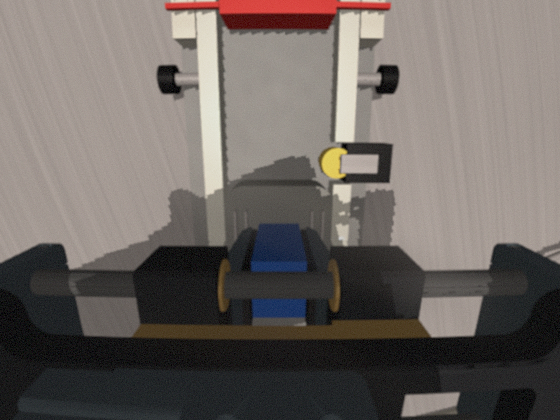

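The cassette is inside the channel, with its nose at row 183 just before the roller at (335,163). The stop face is near row 25 and the forces are low. Push on past the roller.

```bash
python3 -m crank '.1 0 0 0 0;.15 0 0 0 0;.15 0 0 0 0;.15 0 0 0 0;.15 0 0 0 0;.1 0 0 0 0' | grep -E 'time|pos|rot|force'; python3 -m crank '.15 0 0 0 0;.2 0 0 0 0;.2 0 0 0 0;.2 0 0 0 0;.2 0 0 0 0;.2 0 0 0 0;.15 0 0 0 0;0 0 0 0 0' | grep -E 'time|pos|rot|force'
cat > chk.py <<'E'
from chan import *
st=manip.state(); togo([.4855,.046,.056],-.26); F=st["force"]; print("along",F[:2]@[.2562,.9666],"lateral",F[:2]@[.9666,-.2562],"w",st["width"],st["grasp_force"])
print("base y mm",((st["tool_pos"][:2]-[.4856,.0449])@[.2562,.9666]*1000-125).round(1),"lat",((st["tool_pos"][:2]-[.4856,.0449])@[.9666,-.2562]*1000-.3).round(2))
E
python3 chk.py
```

```text
time_s: 12.7
tool_pos: [0.5131, 0.1488, 0.0559]
ee_rot: [-2.491, -1.914, 0.003]
force: [-2.0, 1.8, -2.6]
grasp_force: 45.0
time_s: 13.37
tool_pos: [0.5266, 0.1993, 0.0562]
ee_rot: [-2.491, -1.915, 0.003]
force: [-6.6, -5.7, 18.9]
grasp_force: 45.0
TCP [0.5266 0.1993 0.0562] tilt z [-0.0017 -0.0012 -1.    ] tool y ang -0.26 q6 0.582 t 13.3667 F [-6.65 -5.67 18.91]
shift units [-3.969 -0.008  0.012]
turn units (tool z down) -0.0
along -7.179992967647757 lateral -4.9761775814082645 w 0.28532428627285206 45.001291036605835
base y mm 34.8 lat -0.2
```

```bash
python3 -m crank '0 0 0 0 0;0 0 0 0 0' >/dev/null; python3 chk.py
```

```text
TCP [0.5266 0.1992 0.0562] tilt z [-1.3e-03 -5.0e-04 -1.0e+00] tool y ang -0.2606 q6 0.581 t 13.5333 F [-6.51 -4.55 16.57]
shift units [-3.965 -0.006  0.009]
turn units (tool z down) -0.008
along -6.070325496984273 lateral -5.124423784537676 w 0.28313600733466654 45.002519488334656
base y mm 34.6 lat -0.18
```

```bash
python3 -m crank '0 0 -.015 0 0;0 0 0 0 0;0 0 0 0 0' >/dev/null; python3 chk.py
```

```text
TCP [0.5265 0.1991 0.0563] tilt z [-1.2e-03 -4.0e-04 -1.0e+00] tool y ang -0.2608 q6 0.581 t 13.7833 F [-5.67 -2.47  9.25]
shift units [-3.964 -0.004  0.011]
turn units (tool z down) -0.009
along -3.8387411292844513 lateral -4.849268148401644 w 0.28088061428586314 44.99959588050842
base y mm 34.6 lat -0.25
```

```bash
python3 -m crank '0 0 -.015 0 0;.1 0 0 0 0;.1 0 0 0 0;.1 0 0 0 0;0 0 0 0 0;0 0 0 0 0' >/dev/null; python3 chk.py; python3 - <<'E'
from chan import *
im=imaging.camera("wrist"); cv2.imwrite("pics/w6.png",im)
E
```

```text
TCP [0.53   0.2115 0.0567] tilt z [-2.e-04  1.e-04 -1.e+00] tool y ang -0.2602 q6 0.599 t 14.2833 F [-2.54  1.95 -4.49]
shift units [-4.284 -0.011  0.016]
turn units (tool z down) -0.002
along 1.2296998557674204 lateral -2.9586387176823887 w 0.27877017172804985 44.99945819377899
base y mm 47.4 lat -0.05
```

View pics/w6.png

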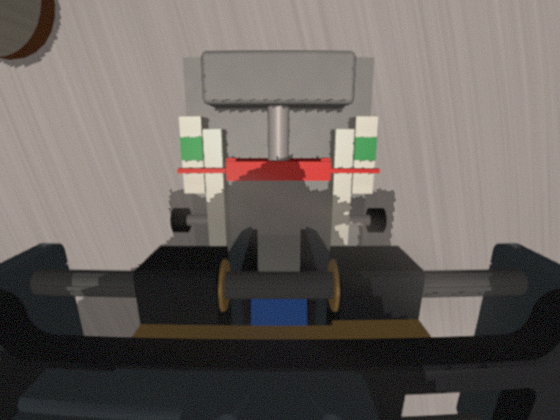

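The pointers are at row 170, before the green bands (rows 136–161), so the stop has not been pressed yet. I lower the cassette lightly to the plate, then press in small steps.

```bash
python3 -m crank '0 0 .02 0 0;.07 0 0 0 0;.07 0 0 0 0;0 0 0 0 0;0 0 0 0 0' >/dev/null; python3 chk.py;  python3 -m crank '.06 0 0 0 0;.06 0 0 0 0;0 0 0 0 0;0 0 0 0 0' >/dev/null; python3 chk.py
```

```text
TCP [0.5317 0.2165 0.0564] tilt z [ 2.e-04  1.e-04 -1.e+00] tool y ang -0.2606 q6 0.607 t 14.75 F [-5.03 -0.72  4.99]
shift units [-4.416 -0.018  0.009]
turn units (tool z down) -0.007
along -1.987911419416456 lateral -4.675480370877973 w 0.2797209196206684 45.000858306884766
base y mm 52.7 lat 0.3
TCP [0.5337 0.2215 0.0566] tilt z [ 2.e-03  9.e-04 -1.e+00] tool y ang -0.2605 q6 0.613 t 15.0833 F [-0.98  3.56  3.74]
shift units [-4.55  -0.034  0.009]
turn units (tool z down) -0.007
along 3.190957285025045 lateral -1.857693267483394 w 0.2850036823283828 45.00006079673767
base y mm 58.0 lat 0.95
```

```bash
cat > ptr.py <<'E'
from chan import *
import sys
st=manip.state(); im=imaging.camera("wrist"); cv2.imwrite(sys.argv[1],im); h=cv2.cvtColor(im,cv2.COLOR_BGR2HSV)
red=(cv2.inRange(h,(0,150,60),(8,255,255))|cv2.inRange(h,(172,150,60),(180,255,255)))>0; gr=cv2.inRange(h,(45,100,40),(80,255,255))>0
for n,(a,b) in {"L":(165,215),"R":(340,395)}.items():
    r=np.argwhere(red[:260,a:b]); g=np.argwhere(gr[:260,a:b])
    print(n,"red rows",(np.percentile(r[:,0],[5,50,95]) if len(r) else None),"green rows",(np.percentile(g[:,0],[1,99]),len(g)) if len(g) else None)
r=np.argwhere(red[:260,215:340]); print("stop red rows",np.percentile(r[:,0],[2,50,98]))
E
python3 ptr.py pics/w7.png; python3 chk.py
```

```text
L red rows [185. 186. 188.] green rows (array([155., 174.]), 401)
R red rows [185. 187. 188.] green rows (array([155., 175.]), 422)
stop red rows [174. 185. 195.]
TCP [0.5337 0.2214 0.0566] tilt z [ 1.9e-03  8.0e-04 -1.0e+00] tool y ang -0.2605 q6 0.613 t 15.1333 F [0.62 3.65 5.06]
shift units [-4.548 -0.034  0.008]
turn units (tool z down) -0.006
along 3.68695724131259 lateral -0.3376126947506703 w 0.28715530247833804 45.00015377998352
base y mm 58.0 lat 0.92
```

View pics/w7.png

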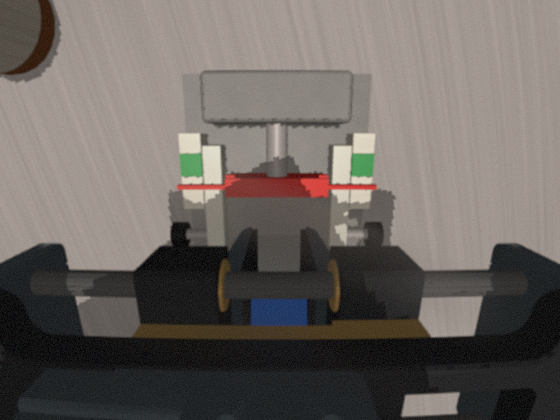

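The pointers are at row 187 and the green bands at rows 155–175. The gap is unchanged, so the stop still isn't pressed and the roller is just letting go at the tail. Continue in small steps.

```bash
python3 -m crank '.06 -.02 0 0 0;.06 0 0 0 0;0 0 0 0 0;0 0 0 0 0' >/dev/null; python3 ptr.py pics/w8.png; python3 chk.py
```

```text
L red rows [191. 193. 194.] green rows (array([161., 181.]), 398)
R red rows [191. 193. 194.] green rows (array([161., 181.]), 430)
stop red rows [180. 192. 201.]
TCP [0.5334 0.2257 0.0564] tilt z [ 1.e-04 -4.e-04 -1.e+00] tool y ang -0.2604 q6 0.621 t 15.5167 F [-1.28 -3.59  7.36]
shift units [-4.651e+00 -1.000e-03  1.100e-02]
turn units (tool z down) -0.005
along -3.795468380884581 lateral -0.31775532297705456 w 0.2842161498952674 44.99911844730377
base y mm 62.1 lat -0.4
```

```bash
python3 - <<'E'
from chan import *
import copy
st=manip.state(); u=np.array([.2562,.9666])
st6=copy.deepcopy(st); st6["tool_pos"]=np.array([.53,.2115,.0567])
st7=copy.deepcopy(st); st7["tool_pos"]=np.array([.5337,.2215,.0566]); st7["ee_rot"]=st["ee_rot"]
for f,s in (("w6",st6),("w7",st7),("w8",st)):
    im=cv2.imread(f"pics/{f}.png"); h=cv2.cvtColor(im,cv2.COLOR_BGR2HSV)
    red=(cv2.inRange(h,(0,150,60),(8,255,255))|cv2.inRange(h,(172,150,60),(180,255,255)))>0; gr=cv2.inRange(h,(45,100,40),(80,255,255))>0
    for n,(a,b) in {"L":(165,213),"R":(345,395)}.items():
        r=np.argwhere(red[:260,a:b]); g=np.argwhere(gr[:260,a:b]); x=(a+b)/2
        rows=[np.median(r[:,0]),np.percentile(g[:,0],99)+1,np.percentile(g[:,0],1)]
        w=px2w("wrist",[(x,v) for v in rows],.03,s)[:,:2]; print(f,n,rows,((w-[.4856,.0449])@u*1000-125).round(1))
    # column profile on the centre for nose / stop face
    print([tuple(int(q) for q in im[r,250]) for r in range(176,226,4)])
cv2.imwrite("pics/c8.png",cv2.resize(cv2.imread("pics/w8.png")[100:240,150:400],None,fx=3,fy=3))
E
python3 - <<'E'
E
```

```text
w6 L [np.float64(170.0), np.float64(159.0), np.float64(138.0)] [ 96.8 104.1 117.6]
w6 R [np.float64(170.0), np.float64(160.0), np.float64(138.0)] [ 96.6 103.2 117.4]
[(41, 47, 126), (65, 69, 120), (85, 86, 97), (86, 90, 96), (80, 87, 90), (84, 90, 96), (80, 83, 89), (77, 83, 91), (80, 83, 89), (81, 82, 90), (84, 91, 93), (80, 82, 91), (79, 82, 87)]
w7 L [np.float64(186.0), np.float64(175.0), np.float64(155.0)] [ 96.7 104.1 117.3]
w7 R [np.float64(187.0), np.float64(176.0), np.float64(155.0)] [ 95.8 103.2 117.1]
[(44, 48, 91), (52, 57, 130), (47, 55, 122), (53, 57, 129), (56, 58, 130), (51, 56, 119), (84, 87, 92), (81, 84, 93), (78, 83, 89), (79, 83, 92), (82, 87, 92), (79, 84, 90), (73, 79, 86)]
w8 L [np.float64(193.0), np.float64(182.0), np.float64(161.0)] [ 95.9 103.5 117.5]
w8 R [np.float64(193.0), np.float64(182.0), np.float64(161.0)] [ 95.7 103.2 117.3]
[(89, 91, 97), (47, 48, 92), (46, 51, 101), (53, 55, 127), (51, 55, 126), (51, 55, 127), (46, 52, 125), (78, 83, 94), (82, 86, 94), (81, 88, 94), (81, 86, 90), (80, 84, 90), (80, 84, 91)]
```

View pics/c8.png

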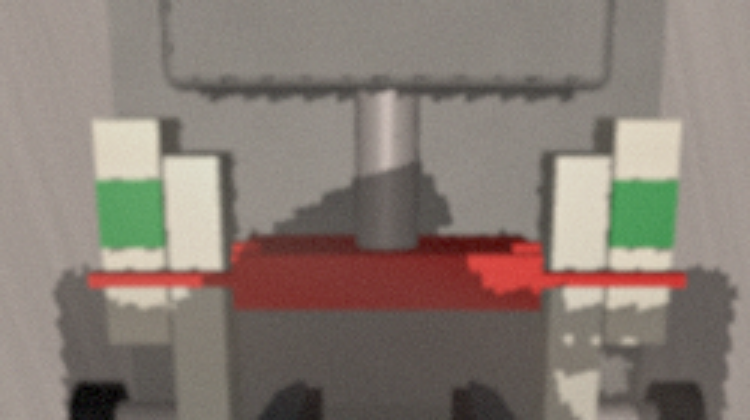

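The crop shows the pointers still at the unpressed mark although the tool has moved on, and less blue shows between the fingers than before. The cassette has probably slipped back in the grip, so I locate the post numerically in all three cameras.

```bash
cat > blue.py <<'E'
from chan import *
u=np.array([.2562,.9666])
def along(w): return ((np.atleast_2d(w)[:,:2]-[.4856,.0449])@u*1000-125).round(1)
def bl(im,box=None):
    h=cv2.cvtColor(im,cv2.COLOR_BGR2HSV); m=cv2.inRange(h,(105,110,25),(125,255,255))
    n,l,s,c=cv2.connectedComponentsWithStats(m); return [(s[i].tolist(),c[i].round(1).tolist()) for i in range(1,n) if s[i][4]>15]
if __name__=="__main__":
    for f in ("w4","w5","w6","w7","w8"): print(f,bl(cv2.imread(f"pics/{f}.png")))
    st=manip.state()
    for c in ("top","scene","wrist"):
        im=imaging.camera(c); print(c,bl(im),"expected post top px",w2px(c,[st["tool_pos"]+[0,0,.044]]).round(1).tolist())
        for t in ("cassette","stop","seat"):
            print(t,[(np.round(r["centre"],4).tolist(),round(r["conf"],2),along(r["centre"])) for r in models.place_of(c,t)])
    print("tool along",along(st["tool_pos"]))
E
python3 blue.py
```

```text
w4 [([250, 224, 58, 48, 2330], [278.3, 249.7]), ([251, 298, 56, 19, 973], [278.3, 307.3])]
w5 [([250, 225, 58, 47, 2212], [278.3, 250.7]), ([251, 299, 56, 19, 1000], [278.5, 307.5])]
w6 [([250, 299, 59, 26, 1502], [278.6, 311.5])]
w7 [([249, 299, 60, 26, 1505], [278.5, 311.5])]
w8 [([250, 299, 58, 26, 1503], [278.5, 311.5])]
top [([177, 215, 10, 11, 78], [181.1, 220.1]), ([445, 236, 16, 12, 157], [452.9, 242.1]), ([441, 287, 19, 15, 164], [450.1, 293.5]), ([369, 290, 15, 14, 131], [376.3, 296.2])] expected post top px [[167.5, 216.4]]
cassette [([0.3172, -0.3527, 0.0042], 0.94, array([-552.5])), ([0.3266, -0.5622, 0.0032], 0.9, array([-752.6])), ([0.4727, -0.5715, 0.0028], 0.64, array([-724.1])), ([0.5225, 0.1841, 0.0264], 0.56, array([19.]))]
stop []
seat [([0.5302, 0.213, 0.0089], 0.86, array([48.9]))]
scene [([177, 132, 6, 5, 25], [179.6, 134.1]), ([226, 145, 7, 5, 25], [229.1, 147.1]), ([150, 151, 8, 5, 32], [153.3, 152.9])] expected post top px [[366.4, 231.2]]
cassette [([0.3225, -0.5557, -0.0044], 0.95, array([-747.3])), ([0.4693, -0.5738, -0.0], 0.78, array([-727.2])), ([0.5197, 0.1815, 0.0258], 0.69, array([15.8])), ([0.7005, -0.3748, 0.0103], 0.66, array([-475.6])), ([0.316, -0.3523, 0.0003], 0.56, array([-552.4])), ([0.3858, 0.4216, -0.0009], 0.2, array([213.5]))]
stop [([0.54, 0.2524, 0.0145], 0.74, array([89.5]))]
seat [([0.5328, 0.2144, 0.0116], 0.76, array([50.9]))]
wrist [([250, 299, 59, 27, 1505], [278.5, 311.5])] expected post top px [[277.7, 291.8]]
cassette [([0.5219, 0.182, 0.0223], 0.9, array([16.8]))]
stop [([0.5405, 0.2549, 0.0076], 0.63, array([92.1])), ([0.3811, 0.4222, -0.0012], 0.33, array([212.9]))]
seat [([0.5336, 0.2149, 0.0102], 0.56, array([51.6]))]
tool along [62.1]
```

```bash
cat > fit.py <<'E'
from blue import *
from scipy.optimize import differential_evolution
yaw=-.26; ex=np.array([np.cos(yaw),np.sin(yaw),0]); ey=np.array([-np.sin(yaw),np.cos(yaw),0]); ez=np.array([0,0,1.])
def box(hx,hy,z0,z1): return np.array([[a,b,c] for a in(-hx,hx) for b in(-hy,hy) for c in(z0,z1)])
FOOT,POST=box(.035,.04,0,.028),box(.013,.015,.028,.089)
def run(B=None):
    st=manip.state(); D=[]
    for c in ("top","scene","wrist"):
        im=imaging.camera(c); h=cv2.cvtColor(im,cv2.COLOR_BGR2HSV); b=cv2.inRange(h,(100,80,20),(130,255,255))>0
        e=w2px(c,[st["tool_pos"]])[0]; best=None
        for r in models.regions_of(c,"cassette"):
            p=np.argwhere(r["mask"])[:,::-1]; 
            if np.linalg.norm(p.mean(0)-e)<(60 if c!="wrist" else 130) : best=r["mask"] if best is None else best
        near=np.zeros(b.shape,bool); R_=35 if c!="wrist" else 120; y,x=np.mgrid[:420,:560]; near=np.hypot(x-e[0],y-e[1])<R_
        b&=near
        print(c,"tcp px",e.round(0),"mask",None if best is None else (cv2.boundingRect(best.astype(np.uint8)),int(best.sum())),"blue",cv2.boundingRect(b.astype(np.uint8)),int(b.sum()))
        if best is not None: D.append((c,best,b))
    P0=st["tool_pos"]*[1,1,0]
    m={c:pose(c,st) for c,_,_ in D}
    def proj(c,P):
        mm,A,p=m[c]; q=(P-p)@A*[1,-1,-1]; return cv2.projectPoints(q,np.zeros(3),np.zeros(3),K(mm),np.array(mm["distortion"]))[0].reshape(-1,2)
    def place(P,v):
        s,z,th,l=v; Y=P[:,1]*np.cos(th)-P[:,2]*np.sin(th); Z=P[:,1]*np.sin(th)+P[:,2]*np.cos(th)   # th>0: nose up
        return P0+np.outer(P[:,0]+l,ex)+np.outer(Y+s,ey)+np.outer(Z+z,ez)
    def sil(c,P,v):
        i=np.zeros((420,560),np.uint8); cv2.fillConvexPoly(i,cv2.convexHull(proj(c,place(P,v)).round().astype(np.int32)),1); return i>0
    def cost(v,full=False):
        t=[]
        for c,mk,b in D:
            f,p=sil(c,FOOT,v),sil(c,POST,v); a=f|p; n=mk.sum()
            t.append(((mk&~a).sum()+.25*(a&~mk).sum())/n+ (.7*(b&~p).sum()/max(b.sum(),1)))
        return t if full else sum(t)
    r=differential_evolution(cost,[(-.07,.03),(-.01,.06),(-1.2,1.2),(-.006,.006)],seed=1,maxiter=40,popsize=12,polish=False)
    print("shift behind tcp mm, origin z mm, pitch deg (nose up +), lateral mm:",(r.x*[1000,1000,57.3,1000]).round(1),"cost",r.fun.round(3),np.round(cost(r.x,True),3))
    for th in (-.8,-.4,0,.4,.8):
        q=differential_evolution(lambda v:cost([v[0],v[1],th,v[2]]),[(-.07,.03),(-.01,.06),(-.006,.006)],seed=1,maxiter=20,popsize=8,polish=False); print(th,(q.x*1000).round(1),round(q.fun,3))
run()
E
python3 fit.py
```

```text
top tcp px [171. 217.] mask ((177, 209, 24, 27), 509) blue (177, 215, 10, 11) 89
scene tcp px [364. 242.] mask ((337, 233, 26, 21), 277) blue (353, 239, 3, 2) 4
wrist tcp px [278. 255.] mask ((230, 235, 99, 91), 3069) blue (163, 246, 209, 129) 1685
shift behind tcp mm, origin z mm, pitch deg (nose up +), lateral mm: [-52.9  -9.9 -16.7  -0.9] cost 1.323 [0.127 0.508 0.688]
-0.8 [-54.4  29.5  -0.5] 1.766
-0.4 [-52.4  -4.1  -0.8] 1.311
0 [-40.    0.5  -0.2] 1.586
0.4 [-25.3  -4.3  -0. ] 2.093
0.8 [-8.9 -7.1  0.1] 2.002
```

The cassette has evidently pitched or slipped in the grip while passing the roller. The mend is to open the gripper where it stands so the cassette sits flat on the plate, rise, measure again and re-grip firmly.

```bash
python3 -m crank '0 0 0 0 .6;0 0 0 0 .6;0 0 0 0 .6;0 0 0 0 .6;0 0 0 0 .6;0 0 0 0 .6' | grep -E 'width|force|pos'; python3 -m crank '0 0 -.3 0 .6;0 0 -.6 0 .6;0 0 -.8 0 .6;0 0 -.8 0 .6;0 0 -.8 0 .6;0 0 -.6 0 .6;0 0 0 0 .6;0 0 0 0 .6'| grep -E 'time|width|force|pos'; python3 blue.py | sed 1,5d
```

```text
tool_pos: [0.5332, 0.2259, 0.0561]
force: [-0.7, 0.3, -0.1]
width: 0.6
grasp_force: 0.1
time_s: 17.58
tool_pos: [0.534, 0.2262, 0.2142]
force: [-0.2, -0.1, -1.1]
width: 0.597
grasp_force: 0.0
top [([173, 219, 17, 14, 170], [181.2, 225.8]), ([445, 236, 16, 12, 158], [452.9, 242.1]), ([441, 287, 19, 15, 164], [450.1, 293.5]), ([369, 290, 15, 14, 131], [376.4, 296.2])] expected post top px [[152.6, 212.1]]
cassette [([0.4723, -0.5707, -0.0025], 0.94, array([-723.4])), ([0.3262, -0.5638, 0.0037], 0.61, array([-754.2])), ([0.5258, 0.1834, 0.0168], 0.59, array([19.2]))]
stop [([0.5373, 0.2515, 0.0104], 0.57, array([87.9]))]
seat [([0.5287, 0.212, 0.0056], 0.61, array([47.6]))]
scene [([177, 132, 6, 5, 25], [179.6, 134.1]), ([226, 145, 7, 5, 25], [229.1, 147.1]), ([150, 151, 7, 5, 31], [153.2, 153.0]), ([350, 218, 15, 20, 159], [356.7, 227.3])] expected post top px [[375.0, 187.3]]
cassette [([0.3169, -0.3561, -0.0005], 0.95, array([-555.8])), ([0.3238, -0.5591, -0.0022], 0.83, array([-750.3])), ([0.5215, 0.1828, 0.0214], 0.76, array([17.5])), ([0.4668, -0.574, 0.0011], 0.73, array([-728.]))]
stop [([0.5384, 0.2514, 0.0133], 0.73, array([88.1]))]
seat [([0.5286, 0.2135, 0.0157], 0.63, array([49.]))]
wrist [([247, 231, 37, 32, 859], [261.9, 247.0])] expected post top px [[279.2, 293.6]]
cassette [([0.5226, 0.1841, 0.0186], 0.56, array([19.]))]
stop [([0.5394, 0.2546, 0.0046], 0.81, array([91.5]))]
seat [([0.5327, 0.2145, 0.0084], 0.76, array([51.]))]
tool along [62.7]
```

```bash
python3 -m crank '-.5 0 0 0 1;-.6 0 0 0 1;-.5 0 0 0 1;0 0 0 0 1;0 0 0 0 1'| grep -E 'time|width|pos'; cat > fit2.py <<'E'
from blue import *
from scipy.optimize import differential_evolution
yaw0=-.26
def box(hx,hy,z0,z1): return np.array([[a,b,c] for a in(-hx,hx) for b in(-hy,hy) for c in(z0,z1)])
FOOT,POST=box(.035,.04,0,.028),box(.013,.015,.028,.089)
O=np.array([.4856,.0449,0])+.125*np.array([.2562,.9666,0])
st=manip.state(); D=[]
for c in ("wrist","scene","top"):
    im=imaging.camera(c); h=cv2.cvtColor(im,cv2.COLOR_BGR2HSV); b=cv2.inRange(h,(100,80,20),(130,255,255))>0
    e=w2px(c,[[.525,.184,.06]],st)[0]; y,x=np.mgrid[:420,:560]; b&=np.hypot(x-e[0],y-e[1])<(25 if c!="wrist" else 70); best=None
    for r in models.regions_of(c,"cassette"):
        p=np.argwhere(r["mask"])[:,::-1]
        if best is None and np.linalg.norm(p.mean(0)-e)<(30 if c!="wrist" else 70): best=r["mask"]
    if best is not None: D.append((c,best,b,pose(c,st))); print(c,e.round(0),cv2.boundingRect(best.astype(np.uint8)),cv2.boundingRect(b.astype(np.uint8)),int(b.sum()))
def place(P,v):
    Rm=R.from_euler("zxy",[yaw0+v[3],v[2],v[4]]).as_matrix(); W=P@Rm.T
    n=R.from_euler("z",yaw0).as_matrix(); W=W+O+n@[v[1],v[0],0]
    return W+[0,0,.010-(FOOT@Rm.T)[:,2].min()+v[5]]
def sil(c,P,v,q):
    mm,A,p=q; z=(place(P,v)-p)@A*[1,-1,-1]; px=cv2.projectPoints(z,np.zeros(3),np.zeros(3),K(mm),np.array(mm["distortion"]))[0].reshape(-1,2)
    i=np.zeros((420,560),np.uint8); cv2.fillConvexPoly(i,cv2.convexHull((px*16).round().astype(np.int32)),1,shift=4); return i>0
def cost(v,full=False):
    t=[]
    for c,mk,b,q in D:
        p=sil(c,POST,v,q); a=sil(c,FOOT,v,q)|p; t.append((mk^a).sum()/mk.sum()+(p^b).sum()/max(b.sum(),1))
    return t if full else sum(t)
B=[(-.04,.08),(-.012,.012),(-.9,.9),(-.4,.4),(-.5,.5),(0,.03)]
r=differential_evolution(cost,B,seed=2,maxiter=80,popsize=10,polish=False)
print("along,lat mm, pitch(nose up),yaw,roll deg, lift mm",(r.x*[1000,1000,57.3,57.3,57.3,1000]).round(1),round(r.fun,3),np.round(cost(r.x,True),3))
f=lambda v:cost([v[0],v[1],0,v[2],0,0]); q=differential_evolution(f,[B[0],B[1],B[3]],seed=2,maxiter=40,popsize=10,polish=False); print("flat:",(q.x*[1000,1000,57.3]).round(1),round(q.fun,3),np.round(cost([q.x[0],q.x[1],0,q.x[2],0,0],True),3))
E
python3 fit2.py
```

```text
time_s: 18.6
tool_pos: [0.5168, 0.1636, 0.2123]
width: 0.932
wrist [281. 181.] (243, 142, 67, 72) (220, 146, 115, 54) 1306
scene [352. 235.] (335, 216, 34, 37) (349, 218, 16, 21) 205
top [185. 220.] (191, 211, 12, 27) (0, 0, 0, 0) 0
along,lat mm, pitch(nose up),yaw,roll deg, lift mm [28.3 -9.2 10.3 15.2 -3.2  5. ] 124.453 [  0.969   0.997 122.486]
flat: [-30.8   4.1  -4.9] 162.16 [  3.076   3.835 155.249]
```

```bash
sed -i 's/for c in ("wrist","scene","top"):/for c in ("wrist","scene"):/; s/(100,80,20)/(105,110,25)/' fit2.py; python3 fit2.py; python3 - <<'E'
from chan import *
st=manip.state(); report(fit(list(range(30,60))+list(range(80,110)),cl=(210,275),cr=(285,350),st=st),st["tool_pos"])
E
```

```text
wrist [281. 182.] (244, 143, 66, 72) (244, 166, 41, 35) 1057
scene [352. 235.] (336, 217, 33, 37) (351, 219, 13, 19) 115
along,lat mm, pitch(nose up),yaw,roll deg, lift mm [ 14.5  -0.2 -10.8  17.7  -8.3   0.4] 1.992 [0.608 1.385]
flat: [ 21.4 -12.   21.6] 2.62 [0.938 1.682]
lo yaw -0.1763 30 [[234.5, 31.0], [220.5, 109.0]]
li yaw -0.1333 20 [[238.5, 31.0], [246.5, 109.0]]
ri yaw 0.0463 25 [[293.5, 30.0], [323.5, 109.0]]
ro yaw 0.1003 32 [[304.5, 30.0], [337.5, 109.0]]
yaw -0.0408 offsets of edges from TCP along base x, mm {'lo': np.float64(-20.2), 'li': np.float64(-10.0), 'ri': np.float64(58.6), 'ro': np.float64(76.7)} inner mid 24.31 outer mid 28.25
```

```bash
cat > grab.py <<'E'
from blue import *
import sys, pickle
st=manip.state(); out=[]
for c in sys.argv[2:]:
    im=imaging.camera(c); h=cv2.cvtColor(im,cv2.COLOR_BGR2HSV); b=cv2.inRange(h,(105,110,20),(125,255,255))
    e=w2px(c,[[.525,.184,.06]],st)[0]; n,l,s,k=cv2.connectedComponentsWithStats(b)
    i=min((i for i in range(1,n) if s[i][4]>15),key=lambda i:np.linalg.norm(k[i]-e)); b=l==i; best=None
    for r in models.regions_of(c,"cassette"):
        p=np.argwhere(r["mask"])[:,::-1]
        if best is None and np.linalg.norm(p.mean(0)-e)<(25 if c!="wrist" else 70): best=r["mask"]
    if best is None: print(c,"none"); continue
    m,A,p=pose(c,st); out.append((c,im,best,b,(m,A,p)))
    hull=cv2.approxPolyDP(cv2.convexHull(np.argwhere(b)[:,::-1].astype(np.int32)),1.5,True).reshape(-1,2).tolist()
    V=h[...,2]; print(c,"exp",e.round(0),"blue hull",hull,int(b.sum()),"mask",cv2.boundingRect(best.astype(np.uint8)),cv2.approxPolyDP(cv2.convexHull(np.argwhere(best)[:,::-1].astype(np.int32)),2,True).reshape(-1,2).tolist())
    bb=b&(V>np.percentile(V[b],[20,80]).mean()); print("bright part",cv2.approxPolyDP(cv2.convexHull(np.argwhere(cv2.morphologyEx(bb.astype(np.uint8),cv2.MORPH_OPEN,np.ones((3,3))))[:,::-1].astype(np.int32)),1.5,True).reshape(-1,2).tolist(),int(bb.sum()),np.percentile(V[b],[5,25,50,75,95]))
pickle.dump(out,open(sys.argv[1],"wb"))
E
python3 grab.py v1.pkl wrist scene; python3 -m crank '-.5 0 0 0 1;-.7 0 0 0 1;-.5 0 .2 0 1;0 0 .5 0 1;0 0 .2 0 1;0 0 0 0 1;0 0 0 0 1'| grep -E 'time|width|pos'; python3 grab.py v2.pkl wrist scene top
```

```text
wrist exp [281. 181.] blue hull [[283, 188], [267, 199], [245, 198], [244, 170], [263, 165], [284, 166]] 1063 mask (243, 141, 67, 73) [[304, 144], [309, 152], [306, 205], [296, 213], [250, 209], [246, 203], [243, 186], [247, 146], [254, 141]]
bright part [[265, 199], [245, 198], [245, 169], [268, 170], [269, 186]] 707 [62. 69. 90. 93. 96.]
scene exp [352. 235.] blue hull [[363, 223], [356, 236], [351, 234], [355, 220], [359, 219]] 123 mask (336, 217, 33, 37) [[365, 221], [368, 241], [364, 249], [353, 253], [336, 242], [338, 234], [356, 217]]
bright part [[362, 223], [359, 223], [356, 219], [359, 219]] 28 [76. 77. 77. 78. 88.]
time_s: 19.93
tool_pos: [0.4993, 0.0987, 0.1761]
width: 1.0
wrist exp [281. 115.] blue hull [[285, 127], [257, 128], [238, 125], [237, 88], [268, 86], [285, 98]] 1951 mask (235, 69, 81, 88) [[305, 70], [315, 85], [313, 146], [310, 152], [301, 156], [243, 153], [235, 123], [236, 87], [243, 75], [252, 71]]
bright part [[266, 125], [237, 124], [237, 88], [267, 86]] 1229 [ 75.  81. 145. 148. 151.]
scene exp [352. 235.] blue hull [[362, 220], [364, 223], [356, 237], [352, 236], [350, 233], [355, 219]] 166 mask (336, 216, 33, 38) [[365, 221], [368, 243], [364, 249], [353, 253], [336, 241], [339, 232], [355, 217]]
bright part [[363, 223], [357, 222], [356, 219], [362, 220]] 38 [ 83.25  90.    91.    96.   137.75]
top none
```

```bash
cat > fit3.py <<'E'
from blue import *
import pickle,sys
from scipy.optimize import differential_evolution
D=sum([pickle.load(open(f,"rb")) for f in sys.argv[1:]],[])
a=np.linspace(0,2*np.pi,24,endpoint=False); rc=np.c_[np.sign(np.cos(a))*.023+.012*np.cos(a),np.sign(np.sin(a))*.028+.012*np.sin(a)]
FOOT=np.vstack([np.c_[rc,np.full(24,z)] for z in (0,.028)]); box=lambda hx,hy,z0,z1:np.array([[p,q,r] for p in(-hx,hx) for q in(-hy,hy) for r in(z0,z1)])
POST=box(.013,.015,.028,.089)
O=np.array([.4856,.0449,.010])+.125*np.array([.2562,.9666,0]); n=R.from_euler("z",-.26).as_matrix()
def place(P,v): return P@(n@R.from_euler("ZXY",v[3:6]).as_matrix()).T+O+n@v[:3]
def sil(P,v,q):
    mm,A,p=q; z=(place(P,v)-p)@A*[1,-1,-1]; px=cv2.projectPoints(z,np.zeros(3),np.zeros(3),K(mm),np.array(mm["distortion"]))[0].reshape(-1,2)
    i=np.zeros((420,560),np.uint8); cv2.fillConvexPoly(i,cv2.convexHull((px*16).round().astype(np.int32)),1,shift=4); return i>0
def cost(v,full=False):
    t=[]
    for c,im,mk,b,q in D:
        p=sil(POST,v,q); f=sil(FOOT,v,q)|p; w=1 if c=="wrist" else .4; t.append(w*((mk^f).sum()/mk.sum()+(p^b).sum()/b.sum()))
    return np.round(t,3) if full else sum(t)
r=differential_evolution(cost,[(-.012,.012),(-.02,.06),(-.005,.04),(-.4,.4),(-.7,.7),(-.7,.7)],seed=3,maxiter=150,popsize=12,polish=False)
print("x,y,z mm in base (z over plate), yaw,pitch(nose up),roll(+ = +x side down) deg",(r.x*1000)[:3].round(1),np.degrees(r.x[3:]).round(1),"cost",round(r.fun,3),cost(r.x,True))
lo=(place(FOOT[:24],r.x)-O)@n*1000; print("underside corners in base, mm",lo[[3,9,15,21]].round(1).tolist())
E
python3 fit3.py v1.pkl v2.pkl
```

```text
x,y,z mm in base (z over plate), yaw,pitch(nose up),roll(+ = +x side down) deg [-0.2 19.   8.2] [  2.4  -3.8 -12.8] cost 1.497 [0.35  0.62  0.163 0.365]
underside corners in base, mm [[29.0, 57.1, 12.7], [-32.3, 53.6, -1.2], [-29.3, -19.1, 3.7], [32.0, -15.6, 17.6]]
```

The fit says the cassette is rolled about 13°, its +x side resting on the roller, centred at base y≈19. It had pitched in a grip that was only friction-tight about that axis. New plan: grip across its y faces so pitch is held rigidly, lift it out, set it flat at the mouth and redo the slide.

```bash
python3 -m crank '.2 0 0 -1 1;.2 0 0 -1 1;0 0 0 -1 1;0 0 0 -1 1;0 0 0 -1 1;0 0 0 -1 1;0 0 0 -1 1;0 0 0 -1 1' >/dev/null;python3 -m crank '0 0 0 -1 1;0 0 0 -1 1;0 0 0 -1 1;0 0 0 -1 1;0 0 0 -1 1;0 0 0 -1 1;0 0 0 -1 1;0 0 0 -1 1' >/dev/null;python3 -m crank '0 0 0 -1 1;0 0 0 -1 1;0 0 0 -1 1;0 0 0 -.6 1;0 0 0 0 1;0 0 0 0 1' | grep -E 'time|pos'; python3 grab.py v3.pkl wrist; cat >> fit3.py <<'E'
c=place(np.array([[0,0,.07]]),r.x)[0]; print("post at 70 mm up:",c.round(4)); togo([c[0],c[1],.07],1.31)
E
python3 fit3.py v1.pkl v2.pkl v3.pkl
```

```text
time_s: 22.07
tool_pos: [0.5029, 0.1141, 0.1764]
wrist exp [351. 210.] blue hull [[387, 211], [341, 210], [337, 205], [337, 188], [354, 181], [387, 182]] 1437 mask (308, 166, 81, 68) [[385, 229], [378, 233], [314, 231], [308, 224], [308, 183], [312, 172], [320, 166], [378, 166], [384, 169], [387, 174], [388, 194]]
bright part [[387, 211], [374, 211], [374, 182], [387, 182]] 432 [ 65.  73. 102. 157. 163.]
x,y,z mm in base (z over plate), yaw,pitch(nose up),roll(+ = +x side down) deg [ 0.4 20.3  7.8] [  1.7  -2.7 -13.6] cost 1.693 [0.366 0.626 0.129 0.373 0.199]
underside corners in base, mm [[29.9, 58.0, 13.5], [-31.3, 55.5, -1.3], [-29.1, -17.3, 2.1], [32.0, -14.9, 16.9]]
post at 70 mm up: [0.5078 0.1921 0.0857]
TCP [0.5028 0.1141 0.1763] tilt z [ 2.e-04  0.e+00 -1.e+00] tool y ang 1.3058 q6 -1.128 t 22.1667 F [-0.35 -0.09 -0.38]
shift units [0.391 1.916 2.656]
turn units (tool z down) -0.053
```

```bash
python3 -m crank '.2 .6 0 0 1;.2 .7 0 0 1;0 .6 0 0 1;0 0 .6 0 1;0 0 .8 0 1;0 0 .7 0 1;0 0 .4 0 1;0 0 .15 0 1' | grep -E 'time|pos|force';python3 -m crank '0 0 0 0 0;0 0 0 0 0;0 0 0 0 0;0 0 0 0 0;0 0 0 0 0;0 0 0 0 0;0 0 0 0 0;0 0 0 0 0' 25 >/dev/null; python3 -m crank '0 0 0 0 0;0 0 0 0 0;0 0 0 0 0' 25| grep -E 'time|pos|force|width'
```

```text
time_s: 22.83
tool_pos: [0.5057, 0.1911, 0.0676]
force: [-1.2, -0.1, -0.4]
grasp_force: 0.0
time_s: 23.75
tool_pos: [0.507, 0.1915, 0.0701]
force: [-0.8, 0.6, 2.3]
width: 0.328
grasp_force: 25.0
```

```bash
python3 -m crank '0 0 -.3 0 0;0 0 -.6 0 0;0 0 -.6 0 0;0 0 -.3 0 0;0 0 0 0 0;0 0 0 0 0' 45| grep -E 'time|pos|force|width'; python3 -m crank '0 -.4 0 0 0;0 -.8 0 0 0;0 -.8 0 0 0;0 -.8 0 0 0;0 -.6 0 0 0;0 -.2 0 0 0;0 0 0 0 0;0 0 0 0 0' 45| grep -E 'time|pos|force|width'; python3 grab.py v4.pkl wrist scene top; python3 chk.py; python3 blue.py | grep -E '^cassette|^mouth'
```

```text
time_s: 24.25
tool_pos: [0.5072, 0.1916, 0.1424]
force: [-0.4, 0.2, -3.0]
width: 0.325
grasp_force: 45.0
time_s: 24.92
tool_pos: [0.4693, 0.0525, 0.1414]
force: [0.2, 0.5, -3.7]
width: 0.328
grasp_force: 45.0
wrist none
scene none
top none
TCP [0.4697 0.0531 0.142 ] tilt z [-1.e-04  0.e+00 -1.e+00] tool y ang 1.3084 q6 -1.245 t 25.2167 F [ 0.2  -0.34 -3.76]
shift units [-0.427 -0.07   2.15 ]
turn units (tool z down) 19.605
along -0.27622669221092744 lateral 0.2826517144879268 w 0.3276310016404292 44.99155282974243
base y mm -121.1 lat -17.73
cassette [([0.3292, -0.5598, 0.0003], 0.81, array([-749.6])), ([0.4709, -0.5743, 0.0007], 0.74, array([-727.3])), ([0.5287, 0.2104, 0.0072], 0.68, array([46.])), ([0.3841, 0.421, -0.0042], 0.41, array([212.5]))]
cassette [([0.3152, -0.3549, 0.0006], 0.93, array([-555.1])), ([0.3206, -0.5598, -0.0022], 0.92, array([-751.8])), ([0.4716, -0.5738, 0.0014], 0.84, array([-726.6])), ([0.4847, 0.0486, 0.0928], 0.74, array([-121.7]))]
cassette [([0.4891, 0.0465, 0.0936], 0.69, array([-122.6])), ([0.5403, 0.2518, 0.0072], 0.43, array([89.]))]
```

```bash
python3 -m crank '0 -.12 .3 0 0;0 0 .6 0 0;0 0 .6 0 0;0 0 .25 0 0;0 0 0 0 0;0 0 0 0 0' 45| grep -E 'time|pos|force'; python3 -m crank '0 0 .05 0 0;0 0 .05 0 0;0 0 0 0 0' 8| grep -E 'time|pos|force';  python3 -m crank '0 0 .05 0 0;0 0 .05 0 0;0 0 0 0 0' 4| grep -E 'time|pos|force'
```

```text
time_s: 26.32
tool_pos: [0.4684, 0.0479, 0.0723]
force: [0.4, -0.4, -3.3]
grasp_force: 45.0
time_s: 26.57
tool_pos: [0.4694, 0.0479, 0.069]
force: [0.9, -0.4, 2.3]
grasp_force: 8.0
time_s: 26.82
tool_pos: [0.4696, 0.0478, 0.0649]
force: [3.0, -0.6, 2.8]
grasp_force: 4.0
```

```bash
python3 -m crank '0 0 .05 0 0;0 0 .05 0 0;0 0 0 0 0' 3| grep -E 'time|pos|force';  python3 -m crank '0 0 0 0 1;0 0 0 0 1;0 0 0 0 1;0 0 0 0 1;0 0 0 0 1;0 0 0 0 1' | grep -E 'time|width|force';python3 -m crank '0 0 -.6 0 1;0 0 -.8 0 1;0 0 -.8 0 1;0 0 -.5 0 1;0 0 0 0 1;0 0 0 0 1' | grep -E 'time|pos|force'; sed -i 's/e=w2px(c,\[\[.525,.184,.06\]\],st)\[0\]/e=w2px(c,[E],st)[0]/; s/^st=manip/E=eval(sys.argv.pop());st=manip/' grab.py; python3 grab.py v5.pkl wrist scene top '[.486,.045,.06]'; sed -i 's/(-.02,.06)/(-.15,-.09)/' fit3.py; python3 fit3.py v5.pkl
```

```text
time_s: 27.07
tool_pos: [0.4688, 0.048, 0.0602]
force: [3.3, 0.5, 3.3]
grasp_force: 3.0
time_s: 27.57
force: [0.3, -0.9, 0.0]
width: 0.736
grasp_force: 0.0
time_s: 28.07
tool_pos: [0.4689, 0.0479, 0.169]
force: [0.0, 0.4, -0.6]
grasp_force: 0.0
wrist exp [279. 225.] blue hull [[295, 230], [294, 256], [263, 256], [263, 229], [281, 227]] 896 mask (241, 185, 76, 74) [[314, 247], [292, 258], [264, 258], [248, 252], [242, 245], [241, 197], [248, 188], [271, 185], [308, 187], [316, 199]]
bright part [[288, 255], [286, 253]] 407 [87. 92. 94. 96. 98.]
scene exp [313. 213.] blue hull [[317, 206], [313, 207], [310, 204], [314, 203]] 30 mask (297, 201, 30, 33) [[326, 219], [325, 226], [317, 233], [309, 233], [297, 224], [298, 217], [312, 201], [318, 205]]
bright part [[315, 206], [312, 203]] 19 [84.45 87.25 91.   92.   92.  ]
top none
x,y,z mm in base (z over plate), yaw,pitch(nose up),roll(+ = +x side down) deg [   9.9 -133.7   -4. ] [22.8 -7.2  1.3] cost 3.98 [1.11 2.87]
underside corners in base, mm [[24.9, -88.2, -9.3], [-33.2, -112.5, -7.9], [-5.1, -179.2, 1.3], [53.0, -155.0, -0.1]]
post at 70 mm up: [0.4931 0.0429 0.0754]
TCP [0.4678 0.0478 0.1672] tilt z [-1.8e-03 -1.0e-04 -1.0e+00] tool y ang 1.3073 q6 -1.255 t 28.3667 F [ 0.6  -0.06 -0.25]
shift units [-0.648  0.047  2.428]
turn units (tool z down) -0.033
```

```bash
python3 -m crank '-.6 0 0 0 1;-.6 0 0 0 1;0 0 0 0 1;0 0 0 0 1' | grep -E 'time|pos'; python3 grab.py v5.pkl wrist scene '[.486,.045,.06]'; python3 fit3.py v5.pkl; python3 - <<'E'
from h import *
for c in ("wrist","top"):
    imaging.camera(c); print(c,[(np.round(r["centre"],4).tolist(),round(r["conf"],2)) for r in models.place_of(c,"cassette")])
E
```

```text
time_s: 28.7
tool_pos: [0.5149, 0.0351, 0.1674]
wrist exp [280. 178.] blue hull [[296, 204], [262, 204], [262, 174], [266, 167], [294, 168], [297, 175]] 1294 mask (239, 142, 81, 72) [[315, 207], [308, 212], [246, 211], [241, 205], [239, 192], [241, 149], [255, 142], [294, 142], [316, 148], [319, 153], [319, 179]]
bright part [[292, 202], [269, 202], [262, 183], [263, 176], [295, 176], [297, 179], [296, 193]] 848 [ 65.  92.  95.  97. 100.]
scene exp [313. 213.] blue hull [[317, 206], [314, 208], [309, 204], [312, 202]] 36 mask (297, 200, 31, 35) [[327, 219], [326, 226], [316, 234], [297, 225], [298, 216], [311, 200], [318, 203]]
bright part [[314, 205], [311, 205], [311, 203], [314, 203]] 20 [83.   87.75 91.   93.   94.  ]
x,y,z mm in base (z over plate), yaw,pitch(nose up),roll(+ = +x side down) deg [   6.4 -133.    -1.5] [15.5 -7.8  0.3] cost 2.88 [0.513 2.367]
underside corners in base, mm [[27.1, -89.8, -6.6], [-33.6, -106.6, -6.3], [-14.3, -176.3, 3.7], [46.4, -159.5, 3.3]]
post at 70 mm up: [0.4899 0.0451 0.0779]
TCP [0.5138 0.0355 0.1678] tilt z [-0.001  0.    -1.   ] tool y ang 1.3076 q6 -1.284 t 28.9 F [-0.38  0.93 -0.32]
shift units [0.636 0.076 2.444]
turn units (tool z down) -0.031
wrist []
top [([0.3189, -0.3544, 0.0019], 0.7), ([0.4729, -0.5726, -0.0022], 0.61), ([0.3268, -0.5633, 0.0021], 0.59), ([0.5327, 0.2142, 0.0049], 0.44), ([0.5191, 0.1648, 0.0012], 0.18)]
```

```bash
python3 - <<'E'
from blue import *
st=manip.state()
c=px2w("wrist",[(262.5,176),(296.5,176),(296.5,204),(262.5,204),(279.5,190)],.099,st); print("post top corners",c.round(4).tolist(),np.linalg.norm(c[1]-c[0]),np.linalg.norm(c[2]-c[1]))
f=px2w("wrist",[(239.5,177),(319,177),(279,142.5),(279,212)],.038,st); print("foot",f.round(4).tolist(),np.linalg.norm(f[1]-f[0]),np.linalg.norm(f[3]-f[2]), f.mean(0))
n=np.array([.9666,-.2562])
for k,p in (("post",c[4]),("foot",np.r_[(f[0,:2]+f[1,:2])/4+(f[2,:2]+f[3,:2])/4])): print(k,p[:2],"along",along(p[:2]),"lat",((p[:2]-[.4856,.0449])@n*1000-.3).round(1))
togo([c[4][0],c[4][1],.05],1.312)
E
```

```text
post top corners [[0.4749, 0.0337, 0.099], [0.4821, 0.0602, 0.099], [0.5046, 0.0545, 0.099], [0.4973, 0.0273, 0.099], [0.4896, 0.0439, 0.099]] 0.027508463084986633 0.02330553453539305
foot [[0.4774, 0.0053, 0.038], [0.4984, 0.0834, 0.038], [0.4547, 0.053, 0.038], [0.5234, 0.0345, 0.038]] 0.08080997251661552 0.07112719720882593 [0.48849075 0.04405186 0.038     ]
post [0.489594   0.04394096] along [-124.9] lat 3.8
foot [0.48849075 0.04405186] along [-125.1] lat 2.7
TCP [0.5144 0.0355 0.1682] tilt z [ 1.e-04 -0.e+00 -1.e+00] tool y ang 1.3076 q6 -1.284 t 29.1 F [ 0.06 -0.09 -0.19]
shift units [0.654 0.042 2.955]
turn units (tool z down) -0.055
```

The cassette lies flat at the mouth (base y −125, 3 mm off-centre, foot measured at 81×71 mm). Re-grip across y, lower and at 60 N.

```bash
python3 -m crank '.4 .04 .3 -.05 1;.265 0 .8 0 1;0 0 .8 0 1;0 0 .7 0 1;0 0 .28 0 1;0 0 .07 0 1;0 0 0 0 1' 60| grep -E 'time|pos|force';python3 -m crank '0 0 0 0 0;0 0 0 0 0;0 0 0 0 0;0 0 0 0 0;0 0 0 0 0;0 0 0 0 0;0 0 0 0 0;0 0 0 0 0' 60 >/dev/null; python3 -m crank '0 0 0 0 0;0 0 0 0 0;0 0 0 0 0;0 0 0 0 0' 60| grep -E 'time|pos|force|width'; python3 chk.py
```

```text
time_s: 29.68
tool_pos: [0.4894, 0.0438, 0.0502]
force: [-0.3, 0.2, 0.9]
grasp_force: 0.0
time_s: 30.68
tool_pos: [0.4894, 0.0437, 0.0501]
force: [0.1, -2.3, 2.4]
width: 0.326
grasp_force: 60.0
TCP [0.4894 0.0437 0.0501] tilt z [-1.e-04 -1.e-04 -1.e+00] tool y ang 1.3115 q6 -1.27 t 30.6833 F [ 0.09 -2.35  2.43]
shift units [ 0.109  0.03  -0.147]
turn units (tool z down) -19.626
along -2.2462192579616382 lateral 0.6864064409411315 w 0.3256017252496672 60.0003719329834
base y mm -125.1 lat 3.69
```

```bash
python3 -m crank '.083 0 0 0 0;0 .2 0 0 0;0 .25 0 0 0;0 .25 0 0 0;0 .25 0 0 0;0 0 0 0 0' 60| grep -E 'pos|force|width'; python3 chk.py;python3 -m crank '0 .2 0 0 0;0 .25 0 0 0;0 .25 0 0 0;0 .2 0 0 0;0 .1 0 0 0;0 0 0 0 0' 60| grep -E 'pos|force|width'; python3 chk.py
```

```text
tool_pos: [0.4965, 0.083, 0.0501]
force: [-0.0, 3.0, 1.5]
width: 0.326
grasp_force: 60.0
TCP [0.4965 0.083  0.0501] tilt z [ 6.e-04  4.e-04 -1.e+00] tool y ang 1.3124 q6 -1.194 t 31.1833 F [-0.03  3.    1.47]
shift units [ 0.029 -0.965 -0.147]
turn units (tool z down) -19.616
along 2.8908651280733153 lateral -0.796286650473103 w 0.32640856865838164 60.00135004520416
base y mm -85.4 lat 0.47
tool_pos: [0.5065, 0.1208, 0.0502]
force: [-0.0, 2.8, -0.1]
width: 0.328
grasp_force: 60.0
TCP [0.5065 0.1208 0.0502] tilt z [ 5.e-04  4.e-04 -1.e+00] tool y ang 1.312 q6 -1.123 t 31.6833 F [-0.01  2.79 -0.12]
shift units [ 0.029 -1.943 -0.147]
turn units (tool z down) -19.62
along 2.6952397787566102 lateral -0.7210388415867454 w 0.32792650608804125 60.00039517879486
base y mm -46.3 lat 0.48
```

```bash
python3 -m crank '0 .1 0 0 0;0 .15 0 0 0;0 .15 0 0 0;0 .15 0 0 0;0 0 0 0 0' 60| grep -E 'force|width'; python3 chk.py;python3 -m crank '0 .15 0 0 0;0 .2 0 0 0;0 .2 0 0 0;0 .15 0 0 0;0 0 0 0 0' 60| grep -E 'force|width'; python3 chk.py
```

```text
force: [-3.8, 3.7, 6.9]
width: 0.322
grasp_force: 60.0
TCP [0.5115 0.1415 0.0501] tilt z [-1.1e-03 -1.0e-04 -1.0e+00] tool y ang 1.3113 q6 -1.086 t 32.1 F [-3.83  3.68  6.86]
shift units [ 0.015 -2.475 -0.145]
turn units (tool z down) -19.628
along 2.5812627246029027 lateral -4.6416894307123275 w 0.32201989231959605 60.00215828418732
base y mm -25.0 lat -0.05
force: [-5.1, 4.4, 8.1]
width: 0.327
grasp_force: 60.0
TCP [0.5186 0.1687 0.0501] tilt z [-1.3e-03 -1.0e-04 -1.0e+00] tool y ang 1.3113 q6 -1.04 t 32.5167 F [-5.05  4.37  8.07]
shift units [ 0.012 -3.177 -0.145]
turn units (tool z down) -19.629
along 2.9251067245216418 lateral -6.004329917913582 w 0.3271031279101492 60.002299547195435
base y mm 3.1 lat -0.14
```

```bash
python3 -m crank '0 .15 0 0 0;0 .2 0 0 0;0 .2 0 0 0;0 .2 0 0 0;0 .15 0 0 0;0 .1 0 0 0;0 0 0 0 0' 60| grep -E 'force|width'; python3 chk.py; python3 - <<'E'
from blue import *
for c in ("top","scene"):
    im=imaging.camera(c); print(c,[(np.round(r["centre"],4).tolist(),round(r["conf"],2),along(r["centre"])) for t in ("cassette","stop") for r in models.place_of(c,t) if r["centre"][1]>0])
E
```

```text
force: [-3.7, 3.4, 6.5]
width: 0.328
grasp_force: 60.0
TCP [0.529  0.2073 0.0502] tilt z [-9.e-04  1.e-04 -1.e+00] tool y ang 1.3112 q6 -0.979 t 33.1 F [-3.7   3.43  6.46]
shift units [ 0.016 -4.176 -0.145]
turn units (tool z down) -19.63
along 2.363909467993328 lateral -4.455903221549842 w 0.3280228169608428 60.00182032585144
base y mm 43.1 lat 0.04
top []
scene [([0.5282, 0.2066, 0.0088], 0.94, array([42.2])), ([0.5442, 0.2561, 0.0118], 0.55, array([94.2]))]
```

```bash
cat > ptr2.py <<'E'
from blue import *
st=manip.state(); im=imaging.camera("wrist"); h=cv2.cvtColor(im,cv2.COLOR_BGR2HSV)
red=(cv2.inRange(h,(0,140,60),(8,255,255))|cv2.inRange(h,(172,140,60),(180,255,255))); gr=cv2.inRange(h,(45,90,40),(80,255,255))
n,l,s,c=cv2.connectedComponentsWithStats(gr)
for i in range(1,n):
    if s[i][4]<60: continue
    x,y,w,hh=s[i][:4]; sub=red[y+2:y+hh-2]>0; cols=np.argwhere(sub)[:,1]; cols=cols[abs(cols-x-w/2)<60]
    lo,hi=x,x+w; 
    p=np.median(cols) if len(cols) else None
    # band in base y: green low edge 96.25 .. high 111.25; pointer covers part of the band when inside
    a=lambda u:along(px2w("wrist",[(u,y+hh/2)],.03,st))[0]
    print("green cols",lo,hi,"rows",y,y+hh,"area",s[i][4],"red col",p,len(cols),"along: green",a(lo),a(hi),"red",a(p+.5) if p else None)
print("red comps",[q[:5].tolist() for q in cv2.connectedComponentsWithStats(red)[2][1:] if q[4]>40])
E
python3 -m crank '0 .05 0 0 0;0 .05 0 0 0;0 .05 0 0 0;0 .05 0 0 0;0 0 0 0 0;0 0 0 0 0' 60| grep -E 'force|width'; python3 chk.py; python3 ptr2.py
```

```text
force: [-2.2, -2.6, 5.6]
width: 0.323
grasp_force: 60.0
TCP [0.5311 0.2144 0.0501] tilt z [-6.e-04 -2.e-04 -1.e+00] tool y ang 1.3112 q6 -0.968 t 33.9 F [-2.19 -2.65  5.56]
shift units [ 0.021 -4.362 -0.146]
turn units (tool z down) -19.63
along -3.1183683297613096 lateral -1.43452811562959 w 0.32324588762429485 60.001713037490845
base y mm 50.5 lat 0.26
green cols 361 385 rows 146 169 area 500 red col 353.0 81 along: green 104.0 119.5 red 99.2
red comps [[336, 145, 28, 102, 1283]]
```

Contact with the stop is confirmed: the pointer has moved to about y 91.5. Pressing about 12 mm further.

```bash
python3 -m crank '0 .05 0 0 0;0 .05 0 0 0;0 .05 0 0 0;0 .05 0 0 0;0 0 0 0 0;0 0 0 0 0' 60| grep -E 'force|width'; python3 chk.py; python3 ptr2.py
```

```text
force: [-3.0, -9.1, 10.0]
width: 0.327
grasp_force: 60.0
TCP [0.533  0.2215 0.0502] tilt z [-0.0011 -0.0011 -1.    ] tool y ang 1.3114 q6 -0.957 t 34.45 F [-3.04 -9.09 10.03]
shift units [ 0.023 -4.546 -0.139]
turn units (tool z down) -19.627
along -9.567782457507013 lateral -0.6116730577749551 w 0.32720097510447826 60.00276446342468
base y mm 57.9 lat 0.28
green cols 357 373 rows 146 169 area 340 red col 353.0 99 along: green 108.7 119.0 red 106.5
red comps [[335, 145, 29, 102, 1317]]
```

```bash
python3 -m crank '0 .05 0 0 0;0 .04 0 0 0;0 .04 0 0 0;0 0 0 0 0;0 0 0 0 0;0 0 0 0 0' 60| grep -E 'force|width'; python3 chk.py; python3 ptr2.py; python3 - <<'E'
from blue import *
imaging.camera("scene"); print([(t,np.round(r["centre"],4).tolist(),round(r["conf"],2),along(r["centre"])) for t in ("cassette","stop") for r in models.place_of("scene",t) if r["centre"][1]>0])
E
```

```text
force: [-3.4, -15.6, 12.8]
width: 0.328
grasp_force: 60.0
TCP [0.5341 0.226  0.0502] tilt z [-0.0017 -0.0019 -1.    ] tool y ang 1.3116 q6 -0.949 t 35.0 F [ -3.41 -15.55  12.78]
shift units [ 0.022 -4.661 -0.134]
turn units (tool z down) -19.626
along -15.90905163171745 lateral 0.6847281649105225 w 0.3276950318371781 60.003966093063354
base y mm 62.5 lat 0.21
green cols 343 350 rows 146 169 area 139 red col 353.0 101 along: green 104.4 108.8 red 111.1
green cols 357 366 rows 146 169 area 179 red col 353.0 101 along: green 113.3 119.1 red 111.1
red comps [[335, 145, 29, 102, 1306]]
[('cassette', [0.5322, 0.2246, 0.0108], 0.86, array([60.6])), ('cassette', [0.3853, 0.4145, 0.0004], 0.65, array([206.6])), ('cassette', [0.5447, 0.2644, 0.0148], 0.6, array([102.3]))]
```

The pointer sits in the middle of the green band (column 353.5 in 343–366). One short steadiness check, then hand in.

```bash
python3 -m crank '0 0 0 0 0;0 0 0 0 0;0 0 0 0 0;0 0 0 0 0;0 0 0 0 0;0 0 0 0 0' 60| grep -E 'time|pos|force|width'; python3 ptr2.py; python3 -c "
from cell import workorder
print(workorder.hand_in())"
```

```text
time_s: 35.7
tool_pos: [0.5342, 0.226, 0.0502]
force: [-3.8, -15.5, 12.3]
width: 0.324
grasp_force: 60.0
green cols 343 350 rows 146 169 area 138 red col 353.0 102 along: green 104.4 108.9 red 111.1
green cols 357 366 rows 146 169 area 179 red col 353.0 102 along: green 113.4 119.1 red 111.1
red comps [[335, 145, 29, 101, 1311]]
the job is handed in; nothing more can be done
None
```

The job is handed in at 35.7 s: the gripper holds the blue cassette steady at 60 N against the stop, with the one pointer I could see mid-green (about 10.7 N of spring force), after a first slide tilted it at the roller and I redid it from the mouth.

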